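Stow the finished brackets in the locked drawer

ROBOT

A 6-joint arm with a two-finger parallel gripper is mounted at the origin on the work surface. World frame = base frame: x ahead of the robot, y to its left, z up, the work surface at z = 0. Lengths are in m, angles in rad, forces in N, time in s.
With the tool pointing down it reaches from about 0.375 to 0.9 m from the base axis. Payload 3.1 kg.
Tool frame: the origin (TCP) lies on the centre line of the jaws, within the pads' length; the fingertips stand 17 mm ahead of it and the grasp point (between the pads) lies 2 mm behind it; y points along the fingers, z is the direction in which the jaws open and shut, and the axes are right-handed (so a half turn about y gives the same grasp; the last joint's range is limited). The gripper opens to 85 mm and grips with 20 to 120 N. Pads are 22 mm wide; open, the fingers measure 114 mm over their backs; the gripper's body (76 mm by 85 mm) begins 54 mm behind the grasp point. The pads swing forward as they close: fully open they stand 13 mm farther back than shut.
Start: joints at [1.01, 0.527, 1.433, -0, 1.181, -0.178], TCP at [0.233, 0.58, 0.248] pointing down, gripper open.
Joint ranges: [-3.08, 3.08], [-0.75, 2.2], [0.22, 2.44], [-1.43, 4.57], [0, 2.65], [-2.85, 2.85]. Speed limits (rad/s): [2.79, 2.79, 3.14, 3.14, 3.14, 3.14].

INTERFACE

Orientations are given as a unit quaternion [x, y, z, w].
In Python, from station import manip gives the robot as it stands.
- The arm moves only by the shell command python3 -m handwheel 'ROWS' [FORCE]. ROWS is JSON, one flat list of numbers, 7 for each row, row after row: the shift along the tool's x, y, z in cm, then the turn, a rotation vector about the tool's x, y, z in rad, then the finger opening in cm, from 0 to 8.54. A call has 1 to 10 rows; each row is the pose to reach, as a shift and turn from the pose commanded when the call began, along the tool's axes at that moment; what a row does not reach only later rows make up. A row lasts 1/12 s, in which the tool goes at most 41.7 mm and 7.16 degrees, less where a joint would pass 70% of its speed; a pose out of reach is approached as far as the arm can. A call with a gripper value outside its range is refused whole. The fingers move at their own pace and stop on an object; FORCE is the grip in N (left out, the last holds). Time passes only in rows, so rows that repeat a pose let the fingers close. It gives the time, the measured TCP pose, the force and the opening at its end, in the units of the state.
- manip.sense(): the state, without advancing time (a new reading comes with each control period).
- manip.snapshot(name): name is "scene" or "side" or "wrist"; returns a dict with "frame" (400x640x3 uint8, red, green, blue), "depth" (400x640 float32, m along the optical axis (not along the pixel's ray), 0 where there is no reading), "camera_matrix" (3x3 intrinsics, pixels), "k1" (the pictures are not rectified: a ray, as slopes to the right and down, at radius r is drawn at 1 + k1 r^2 times it, then the intrinsics apply), "rvec" (rotation vector, rad) and "tvec" (3), from world to camera coordinates, as OpenCV has them. Camera axes: x right, y down, z forward; pixel columns grow to the right and rows downward; lengths in m; the calibration is good to about 2 mm. A picture is of the moment at which its call begins.
- manip.sign_off(): hands the job in, once; it reports no verdict.
The state is a dict: "t": time; "q": joint angles; "qd": joint speeds; "tau": joint torques, N m; "tcp_pos": TCP position; "tool_rot": TCP orientation; "force": force on the tool from outside, world axes, zero at the start; "ft_torque": the same for the moment, N m; "finger_gap": opening from 0.0 (shut) to 1.0 (fully open).
Only numpy, scipy, OpenCV 4.12 (cv2) and the standard library are available. Lean on these libraries where they do the work, as an engineer would, in place of code of your own. Each camera call takes 0.05 s, during which the arm holds its last target.

TASK

Put the finished steel brackets away: slide the lock bar on the low grey cabinet fully outward to free the drawer, pull the drawer out to its stop, and lay every channel bracket on the floor of the compartment on the lock bar's side and every lug bracket on the floor of the other compartment. When all are in, push the drawer fully shut and slide the lock bar back to lock it; leave everything else on the bench where it is.

Things in the scene. Friction and masses are not known exactly. Their poses are not given: they have to be found in the camera images.
- lockbar (a joint): lock bar, m: 0 locked (0 to 0.008 at the start), 0.05 fully drawn. Slides outward, +y of lock_grip, as it grows; about 3 N, stays where left. Its tongue hangs before the drawer front and holds the drawer shut (2 mm play) until the bar is past 0.035; while the drawer is out the bar cannot go back.
- lock_grip (a point): on the lock bar's grip, an upright dark steel block on top of the cabinet at one end of its front: 30 mm (point's x) x 14 mm (y, the sliding direction), 48 mm tall. The point is on its axis, 18 mm below its top, 29 mm above the plate it stands on, 108 mm above the table. Axes are the cabinet's: x from front to back, y along the front.
- drawer (a joint): how far the drawer is out, m: 0 shut, 0.175 at its stop; slides along -x of drawer_handle, about 3 N of friction, stays where left.
- drawer_handle (a point): middle of the drawer handle, a round bar 12 mm thick, 110 mm long along this point's y, on stems at y +-47 mm; 42 mm above the table, its axis 48 mm in front of the drawer front. The drawer pulls out along this point's -x. The cabinet is a low grey steel box 72 mm high, 250 mm wide, 200 mm deep; the drawer front is 62 mm high.
- comp_lock (a point): middle of the floor of the compartment on the lock bar's side (for channels); moves with the drawer. Inside 170 mm (x, pull is -x) x 112 mm (y), point central, floor 12 mm above the table. Walls 6 mm thick, 28 mm above the floor, drawer front 50 mm above it; cabinet mouth 53 mm. Wholly out at the stop. Two brackets fit 74 mm apart in x, long sides along y.
- comp_plain (a point): the same for the other compartment, for the lug brackets; same size and axes, 118 mm to the -y side.
- channel1_mid (a point): channel bracket: inverted U of bare sheet steel (open below, legs down), 88 mm long (its x), 36 mm wide (its y), 36 mm high (its z), windows cut in top and sides, 0.33 kg give or take. This point is its centre, 18 mm above its underside. Grasp it across its 36 mm width. May be absent.
- channel2_mid (a point): channel bracket: inverted U of bare sheet steel (open below, legs down), 88 mm long (its x), 36 mm wide (its y), 36 mm high (its z), windows cut in top and sides, 0.33 kg give or take. This point is its centre, 18 mm above its underside. Grasp it across its 36 mm width. May be absent.
- lug1_mid (a point): lug bracket: flat steel base plate 80 (its x) x 60 (its y) x 6 mm with one upright lug standing along its middle, lug 50 mm long (x), 10 mm thick (y), 42 mm high; 48 mm high in all, 0.38 kg give or take. This point is its centre, 24 mm above its underside. Grasp it by the lug, across its 10 mm thickness. May be absent.
- lug2_mid (a point): lug bracket: flat steel base plate 80 (its x) x 60 (its y) x 6 mm with one upright lug standing along its middle, lug 50 mm long (x), 10 mm thick (y), 42 mm high; 48 mm high in all, 0.38 kg give or take. This point is its centre, 24 mm above its underside. Grasp it by the lug, across its 10 mm thickness. May be absent.
- marker: paint marker, 120 mm long, 15 mm thick; stays where it is
- square: flat red magnetic welding square, 90 mm sides, 14 mm high; stays where it is
- tube: plain square steel tube offcut, 110 x 40 x 40 mm, no windows (not one of the brackets); stays where it is
- spraycan: grey spray can, 60 mm across, 170 mm tall; stays where it is
- wirebrush: hand brush; stays where it is
- wrench: open wrench; stays where it is
There are look-alikes about, which are no part of the job. Leave any brown look-alike of the part that bears channel2_mid alone. Leave any green look-alike of the part that bears channel1_mid alone.

How it is judged:
On the way, in this order (a step that is already met when the one before it is completed fails the run):
1. the lock bar is drawn outward (more than 42 mm) with the drawer still shut (value of joint lockbar above 0.042 m and value of joint drawer below 0.008 m), for 0.2 s.
2. the drawer is pulled out to its stop (more than 168 mm) (value of joint drawer above 0.168 m), for 0.2 s.
3. every bracket that is there lies in its compartment, with the drawer still out (more than 150 mm) (x of channel1_mid in the frame of comp_lock between -0.085 and 0.085 m and y of channel1_mid in the frame of comp_lock between -0.053 and 0.053 m and z of channel1_mid in the frame of comp_lock between 0.005 and 0.024 m and x of channel2_mid in the frame of comp_lock between -0.085 and 0.085 m and y of channel2_mid in the frame of comp_lock between -0.053 and 0.053 m and z of channel2_mid in the frame of comp_lock between 0.005 and 0.024 m and x of lug1_mid in the frame of comp_plain between -0.085 and 0.085 m and y of lug1_mid in the frame of comp_plain between -0.053 and 0.053 m and z of lug1_mid in the frame of comp_plain between 0.005 and 0.029 m and x of lug2_mid in the frame of comp_plain between -0.085 and 0.085 m and y of lug2_mid in the frame of comp_plain between -0.053 and 0.053 m and z of lug2_mid in the frame of comp_plain between 0.005 and 0.029 m and value of joint drawer above 0.15 m), for 0.2 s.
4. the drawer is pushed shut (within 8 mm) with the lock bar still drawn (value of joint drawer below 0.008 m and value of joint lockbar above 0.03 m), for 0.2 s.
At the end, for the whole second after the job is handed in: The drawer is shut (within 8 mm) and the lock bar back (within 12 mm of home); the channel brackets lie on the floor of the lock bar's compartment and the lug brackets on that of the other (centre inside it, at most 24 mm above the floor for a channel, 29 mm for a lug), at rest (x of channel1_mid in the frame of comp_lock between -0.085 and 0.085 m and y of channel1_mid in the frame of comp_lock between -0.053 and 0.053 m and z of channel1_mid in the frame of comp_lock between 0.005 and 0.024 m and x of channel2_mid in the frame of comp_lock between -0.085 and 0.085 m and y of channel2_mid in the frame of comp_lock between -0.053 and 0.053 m and z of channel2_mid in the frame of comp_lock between 0.005 and 0.024 m and x of lug1_mid in the frame of comp_plain between -0.085 and 0.085 m and y of lug1_mid in the frame of comp_plain between -0.053 and 0.053 m and z of lug1_mid in the frame of comp_plain between 0.005 and 0.029 m and x of lug2_mid in the frame of comp_plain between -0.085 and 0.085 m and y of lug2_mid in the frame of comp_plain between -0.053 and 0.053 m and z of lug2_mid in the frame of comp_plain between 0.005 and 0.029 m and value of joint drawer below 0.008 m and value of joint lockbar below 0.012 m and velocity of joint drawer below 0.01 m/s and linear speed of each of channel1, channel2, lug1, lug2 below 0.02 m/s); the robot touches nothing.
It fails at once if another thing on the bench is moved more than 50 mm (distance of any of marker, square, tube, spraycan, wirebrush, wrench from where it was at the start of the episode above 0.05 m).
Of channel1, channel2, lug1, lug2 only 3 to 4 are there at a start; the rules pass over those that are not, and their reading is None.
At some moment in a run one of channel1, channel2, lug1, lug2 may be knocked a few centimetres aside while the robot is not near it.
Once in a run the grip may slacken for a moment while it holds something.
It also fails if it takes over 210 s, if anything falls off the work surface, if the arm or the gripper's body presses on something with over 40 N, if the wrist force passes 120 N, or if a joint passes its speed limit or range.

## Working session

There is one attempt and no reset: what is moved stays moved. The work goes in short steps, Python scripts to look and compute and a shell command to move; the robot and the scene stay as the last step left them, time stands still between calls to the robot, and variables do not carry over. Pictures are saved under pics/ and viewed, and the job is handed in when it is done.

```bash
ls; mkdir -p pics
cat > h.py <<'E'
import numpy as np, cv2
from station import manip
from scipy.spatial.transform import Rotation as R
def snap(n):
    s=manip.snapshot(n); np.savez(''+n+'.npz',**{k:v for k,v in s.items()}); return s
def load(n): return dict(np.load(''+n+'.npz'))
def ray(s,u,v):
    K=np.array(s['camera_matrix']);k=float(s['k1'])
    x=np.array([(u-K[0,2])/K[0,0],(v-K[1,2])/K[1,1]]);y=x.copy()
    for _ in range(20): y=x/(1+k*(y@y))
    Rm=cv2.Rodrigues(np.array(s['rvec'],float))[0];t=np.array(s['tvec'],float).ravel()
    return -Rm.T@t, Rm.T@np.array([y[0],y[1],1.])
def onz(s,u,v,z):
    o,d=ray(s,u,v); return o+d*(z-o[2])/d[2]
def pt(s,u,v):
    o,d=ray(s,u,v); return o+d*s['depth'][int(round(v)),int(round(u))]
def cloud(s):
    K=np.array(s['camera_matrix']);k=float(s['k1']);h,w=s['depth'].shape
    U,V=np.meshgrid(np.arange(w),np.arange(h))
    x=np.stack([(U-K[0,2])/K[0,0],(V-K[1,2])/K[1,1]],-1);y=x.copy()
    for _ in range(20): y=x/(1+k*(y**2).sum(-1,keepdims=True))
    Rm=cv2.Rodrigues(np.array(s['rvec'],float))[0];t=np.array(s['tvec'],float).ravel()
    P=np.concatenate([y,np.ones((h,w,1))],-1)*s['depth'][...,None]
    return (P-t)@Rm
def save(s,name,crop=None,f=1):
    im=s['frame'][...,::-1]
    if crop: a,b,c,d=crop; im=im[b:d,a:c]
    if f!=1: im=cv2.resize(im,None,fx=f,fy=f,interpolation=cv2.INTER_CUBIC)
    cv2.imwrite('pics/'+name+'.png',im)
def delta(p=None,yaw=None):
    """shift in tool axes (cm) to world point p (TCP)"""
    st=manip.sense(); Rt=R.from_quat(st['tool_rot'])
    if p is not None: print('shift cm',np.round(Rt.inv().apply(np.array(p)-st['tcp_pos'])*100,2))
    print('axes\n',np.round(Rt.as_matrix(),3),'pos',np.round(st['tcp_pos'],4))
E
python3 - <<'E'
from h import *
for n in ('scene','side','wrist'):
    s=snap(n); save(s,n+'0'); print(n,-cv2.Rodrigues(s['rvec'])[0].T@np.array(s['tvec']).ravel(), s['k1'])
st=manip.sense(); print(st); delta()
E
```

```text
pics
scene [ 1.23669099 -0.67652969  1.52945294] 0.053680930881449415
side [0.47836076 1.1322445  1.06454525] -0.025523202287663544
wrist [0.16059623 0.60865257 0.37324938] -0.004865803223792337
{'t': 0.15, 'q': array([ 1.01047623e+00,  5.28280085e-01,  1.43360680e+00,  1.45591622e-05,
        1.18140868e+00, -1.78526199e-01]), 'qd': array([ 0.00032601, -0.00122186, -0.00394375,  0.00157342, -0.00024246,
       -0.00087731]), 'tau': array([ 9.12492942e-04, -4.42745519e+01, -1.78275687e+01, -1.98470848e-04,
        5.60933026e-03,  1.08498162e-05]), 'tcp_pos': array([0.23256899, 0.57955632, 0.2475419 ]), 'tool_rot': array([ 0.6948209 , -0.13438988,  0.13394622, -0.69370144]), 'force': array([-0.1361911 , -0.66364824,  0.24852462]), 'ft_torque': array([-0.05029486,  0.0076091 , -0.05615832]), 'finger_gap': 1.0018441494120685}
axes
 [[ 0.928 -0.001  0.373]
 [-0.373 -0.001  0.928]
 [-0.    -1.    -0.002]] pos [0.2326 0.5796 0.2475]
```

View pics/scene0.png

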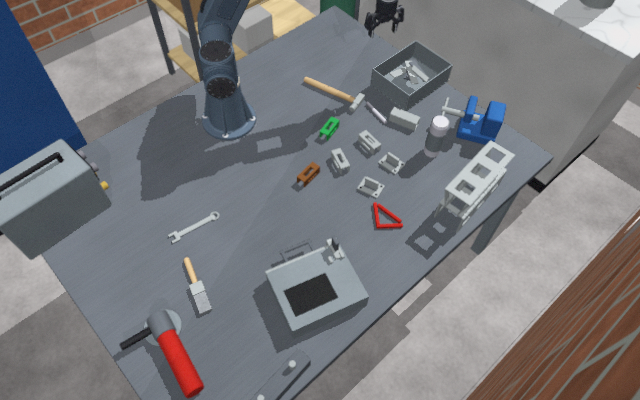

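View pics/side0.png

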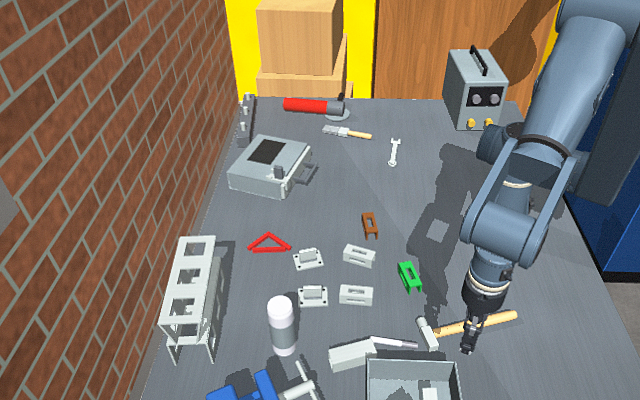

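View pics/wrist0.png

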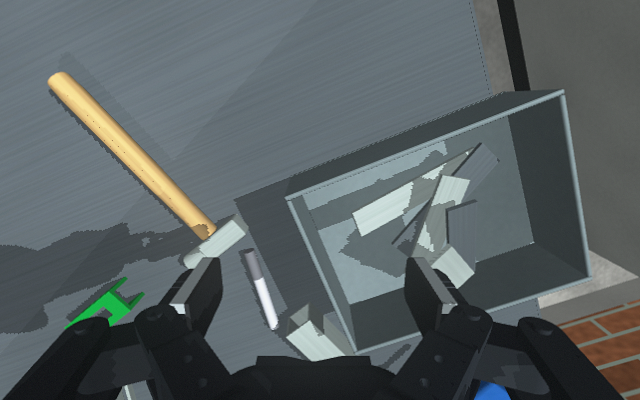

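The scene view shows two bare-steel channels at (369,141) and (340,160), and two lug brackets at (391,162) and (371,186). The things that could be taken for channels are the green channel (330,128), the brown channel (308,174) and the windowless tube (405,119). The cabinet is at (315,285), its grip at (335,247) and its handle at (297,251). Next I'll take close crops and measure.

Run:
```python
from h import *
s=load('scene'); save(s,'crop_br',(290,90,450,240),5)
save(s,'crop_cab',(240,220,400,340),5)
s2=load('side'); save(s2,'crop_side',(220,200,440,360),3.5)
# heights check
for n,pts in (('scene',[(369,138),(340,157),(391,160),(371,184),(405,117),(335,240),(297,249),(340,268)]),('side',[(308,255),(313,293),(360,252),(356,292)])):
    s=load(n)
    for u,v in pts: print(n,u,v,np.round(pt(s,u,v),3))
```

```text
scene 369 138 [0.436 0.34  0.01 ]
scene 340 157 [0.426 0.198 0.004]
scene 391 160 [0.571 0.316 0.024]
scene 371 184 [0.598 0.185 0.024]
scene 405 117 [0.471 0.497 0.041]
scene 335 240 [ 0.716 -0.107  0.128]
scene 297 249 [ 0.607 -0.171 -0.003]
scene 340 268 [ 0.777 -0.141  0.073]
side 308 255 [0.596 0.191 0.03 ]
side 313 293 [0.571 0.325 0.027]
side 360 252 [ 0.444  0.145 -0.   ]
side 356 292 [0.455 0.302 0.008]
```

View pics/crop_br.png

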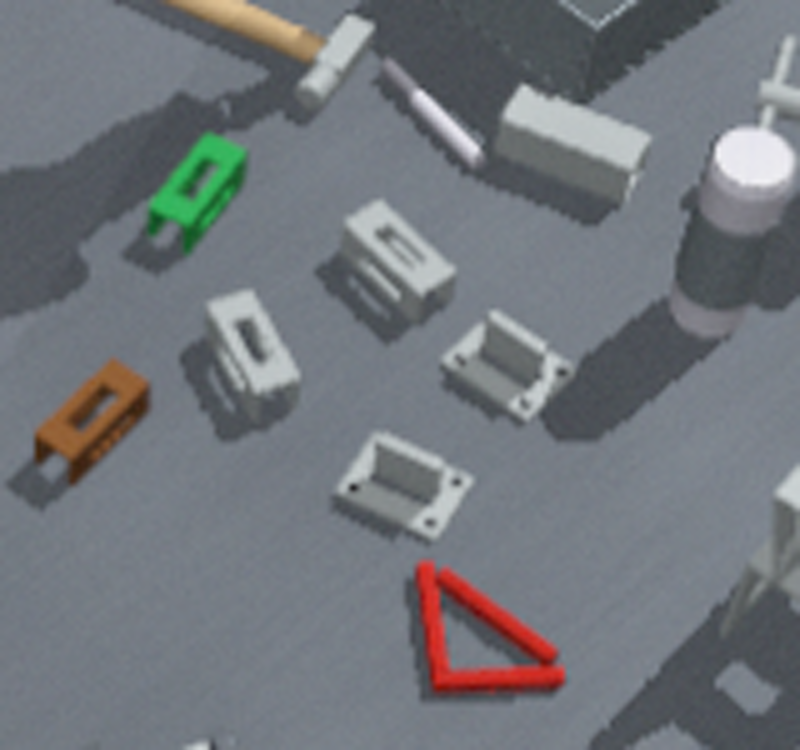

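View pics/crop_cab.png

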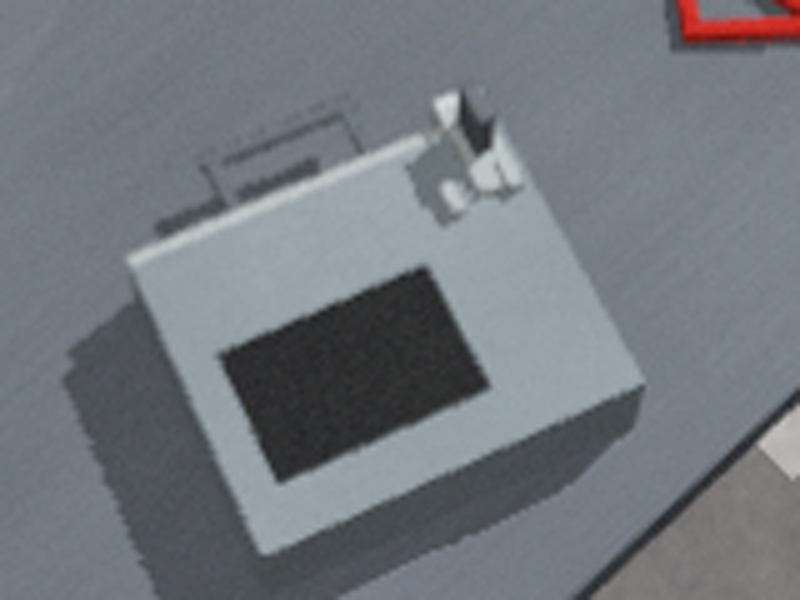

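View pics/crop_side.png

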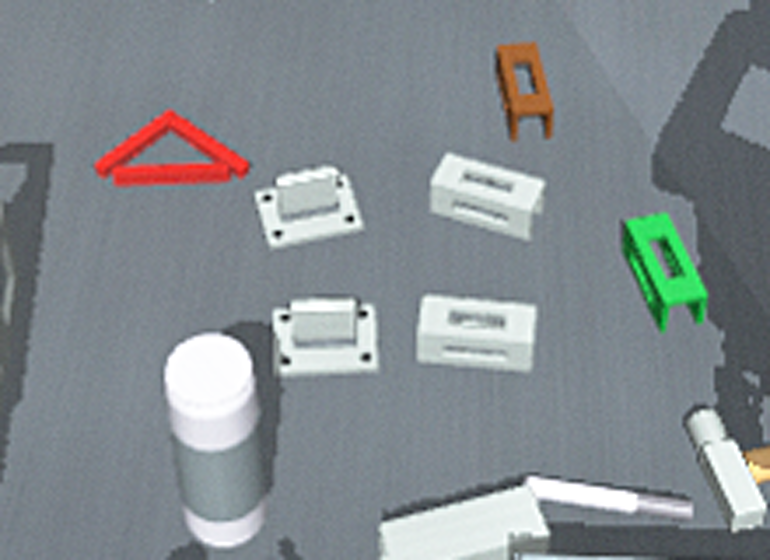

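The close crops confirm the choice: bare-steel channels with windows at (369,141) and (340,160), and lugs at (391,162) and (371,186). Green, brown and tube are left alone. Now I'll measure the poses.

```bash
cat >> h.py <<'E'
def rect(P,zlo,zhi,cx,cy,r):
    m=(P[...,2]>zlo)&(P[...,2]<zhi)&(np.hypot(P[...,0]-cx,P[...,1]-cy)<r)
    q=P[m][:,:2]
    if len(q)<5: return None
    (c,wh,a)=cv2.minAreaRect((q*1000).astype(np.float32))
    if wh[0]<wh[1]: wh=(wh[1],wh[0]); a+=90
    return len(q),np.round(np.array(c)/1000,4),np.round(wh,1),round((a+90)%180-90,1)
E
python3 - <<'E'
from h import *
for n in ('scene','side'):
    s=load(n);P=cloud(s)
    print(n)
    print(' cab top',rect(P,.064,.08,.79,-.17,.2))
    print(' grip',rect(P,.115,.14,.716,-.107,.06), )
    m=(P[...,2]>.112)&(np.hypot(P[...,0]-.716,P[...,1]+.107)<.06); print(P[m].min(0),P[m].max(0),P[m].mean(0))
    print(' handle',rect(P,.03,.06,.62,-.17,.07))
    for k,(x,y) in dict(ch1=(.45,.34),ch2=(.43,.19)).items(): print(k,rect(P,.028,.05,x,y,.07))
    for k,(x,y) in dict(l1=(.57,.32),l2=(.597,.19)).items(): print(k,rect(P,.035,.06,x,y,.05),rect(P,.003,.012,x,y,.07))
s=load('scene')
for u,v in [(265.6,272),(369,297),(293,331)]: print(onz(s,u,v,.072))
E
```

```text
scene
 cab top (4949, array([ 0.7606, -0.2277]), array([251.1, 223.1]), 73.3)
 grip (46, array([ 0.716 , -0.1065]), array([31.3, 14. ]), -16.0)
[ 0.70008296 -0.11678473  0.11219088] [ 0.73052908 -0.09876946  0.13127618] [ 0.71724481 -0.10779218  0.12285325]
 handle (199, array([ 0.6393, -0.1887]), array([114.7,  59.7]), 73.8)
ch1 (177, array([0.4553, 0.32  ]), array([96. , 43.4]), -5.9)
ch2 (171, array([0.4443, 0.1788]), array([95.7, 39.5]), -20.9)
l1 (57, array([0.5743, 0.3204]), array([49.4, 13.5]), 0.7) (325, array([0.5701, 0.3207]), array([134.9, 131.5]), 23.7)
l2 (62, array([0.5967, 0.187 ]), array([49.5, 17.1]), 12.7) (384, array([0.5928, 0.1921]), array([137.3, 128.4]), 58.0)
side
 cab top (2360, array([ 0.7621, -0.2277]), array([260.2, 223.9]), 74.2)
 grip (43, array([ 0.7174, -0.1021]), array([29.3, 17.2]), -17.7)
[ 0.70195625 -0.11159983  0.11249437] [ 0.73143048 -0.09183873  0.12886709] [ 0.7164034  -0.10121514  0.1208516 ]
 handle (236, array([ 0.6453, -0.189 ]), array([115.1,  67.9]), 74.6)
ch1 (347, array([0.4565, 0.3212]), array([88.1, 41.4]), -3.1)
ch2 (285, array([0.4487, 0.1774]), array([89.8, 43.1]), -19.9)
l1 (101, array([0.5749, 0.3215]), array([46.1, 13.9]), 4.3) (359, array([0.5679, 0.3209]), array([125.9, 122.9]), -15.3)
l2 (85, array([0.5989, 0.1865]), array([49.6, 16.7]), 20.0) (298, array([0.5963, 0.1934]), array([125.9, 113.5]), 40.1)
[ 0.63392847 -0.31959839  0.072     ]
[ 0.90287705 -0.14102988  0.072     ]
[ 0.82966411 -0.3768316   0.072     ]
```

```bash
cat >> h.py <<'E'
def go(p,yawz=None):
    """print total shift/turn; yawz=desired angle (deg) of tool z in the world xy plane"""
    st=manip.sense(); Rt=R.from_quat(st['tool_rot']); M=Rt.as_matrix()
    print('shift',np.round(Rt.inv().apply(np.array(p)-st['tcp_pos'])*100,2))
    if yawz is not None:
        a=np.radians(yawz); z=np.array([np.cos(a),np.sin(a),0]); y=np.array([0,0,-1.]); x=np.cross(y,z)
        rv=(Rt.inv()*R.from_matrix(np.stack([x,y,z],1))).as_rotvec(); print('turn',np.round(rv,3))
    print('pos',np.round(st['tcp_pos'],4),'t',round(st['t'],2))
E
python3 -c "
from h import *
go((.7165,-.104,.25),73.7)"
```

```text
shift [ 70.38  -0.19 -45.4 ]
turn [ 0.002 -0.097 -0.   ]
pos [0.2326 0.5796 0.2475] t 0.15
```

```bash
python3 -m handwheel '[35.2,-0.2,-22.7,0,-0.1,0,8.5, 35.2,-0.2,-22.7,0,-0.1,0,8.5, 35.2,-0.2,-22.7,0,-0.1,0,8.5, 35.2,-0.2,-22.7,0,-0.1,0,8.5, 35.2,-0.2,-22.7,0,-0.1,0,8.5, 35.2,-0.2,-22.7,0,-0.1,0,8.5, 35.2,-0.2,-22.7,0,-0.1,0,8.5, 35.2,-0.2,-22.7,0,-0.1,0,8.5, 35.2,-0.2,-22.7,0,-0.1,0,8.5, 35.2,-0.2,-22.7,0,-0.1,0,8.5]'
python3 -c "
from h import *
go((.7165,-.104,.25),73.7)"
```

```text
t: 0.98
tcp_pos: [0.4743, 0.2381, 0.2502]
tool_rot: [0.7, -0.099, 0.099, -0.7]
force: [0.9, 1.8, -0.3]
finger_gap: 0.994
shift [ 3.278e+01  1.000e-02 -2.612e+01]
turn [ 0.     0.003 -0.   ]
pos [0.4743 0.2381 0.2502] t 0.98
```

```bash
python3 -m handwheel '[32.8,0,-26.1,0,0,0,5, 32.8,0,-26.1,0,0,0,5, 32.8,0,-26.1,0,0,0,5, 32.8,0,-26.1,0,0,0,5, 32.8,0,-26.1,0,0,0,5, 32.8,0,-26.1,0,0,0,5, 32.8,0,-26.1,0,0,0,5, 32.8,0,-26.1,0,0,0,5, 32.8,0,-26.1,0,0,0,5, 32.8,0,-26.1,0,0,0,5]'
python3 - <<'E'
from h import *
go((.7165,-.104,.25),73.7)
s=snap('wrist'); save(s,'w1'); s=snap('side'); save(s,'s1',(200,110,360,210),5)
E
```

```text
t: 1.82
tcp_pos: [0.7153, -0.1017, 0.2498]
tool_rot: [-0.7, 0.1, -0.099, 0.7]
force: [0.6, 0.9, 0.6]
finger_gap: 0.588
shift [ 0.18 -0.02 -0.18]
turn [-0.     0.002 -0.001]
pos [ 0.7153 -0.1017  0.2498] t 1.82
```

View pics/w1.png

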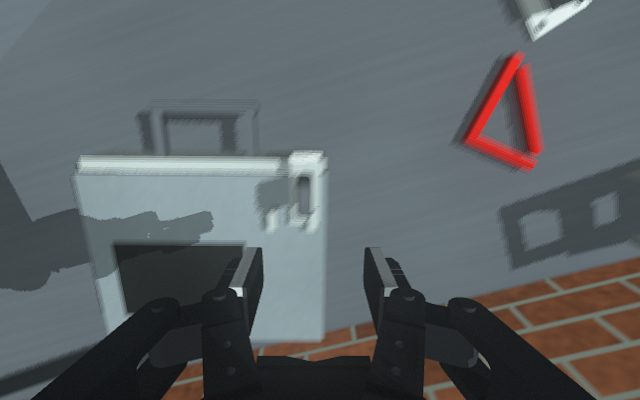

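View pics/s1.png

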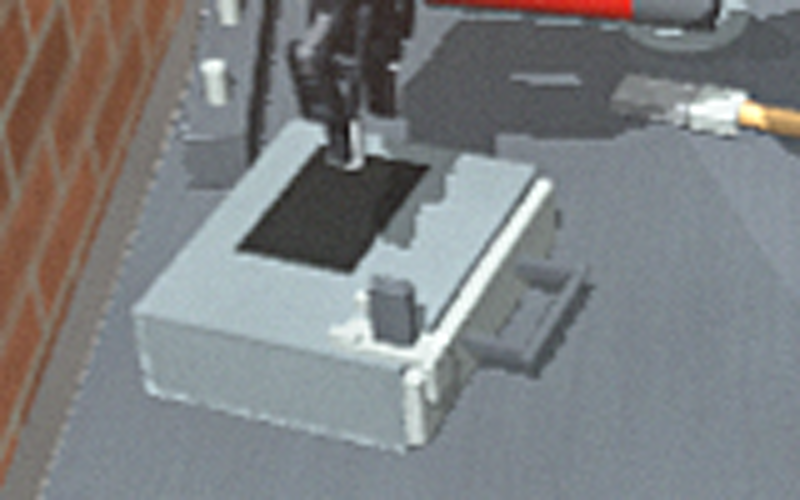

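The wrist view shows the grip at (305,185) and the handle at (200,110). I'll take a settled wrist measurement.

Run:
```python
from h import *
s=snap('wrist'); P=cloud(s); save(s,'w2',(60,80,360,260),2.6)
print(rect(P,.11,.135,.716,-.107,.05)); 
m=(P[...,2]>.12)&(P[...,2]<.135)&(np.hypot(P[...,0]-.716,P[...,1]+.107)<.05); print(P[m].mean(0))
print(' top',rect(P,.067,.077,.76,-.2,.25)); print('handle',rect(P,.034,.055,.62,-.17,.06))
print('knob',rect(P,.083,.105,.726,-.107,.05))
go((.7165,-.104,.11),73.7)
```

```text
(629, array([ 0.7121, -0.1065]), array([29.9, 13.6]), -16.3)
[ 0.7112628  -0.10617135  0.1255826 ]
 top (31658, array([ 0.7571, -0.2294]), array([250.4, 221.9]), 73.4)
handle (1948, array([ 0.6359, -0.1863]), array([97.6, 54.2]), 73.5)
knob (268, array([ 0.7223, -0.1231]), array([58.7, 47.5]), -16.4)
shift [ 0.1  13.89 -0.02]
turn [ 0.    -0.002 -0.   ]
pos [ 0.7156 -0.1035  0.2489] t 1.97
```

View pics/w2.png

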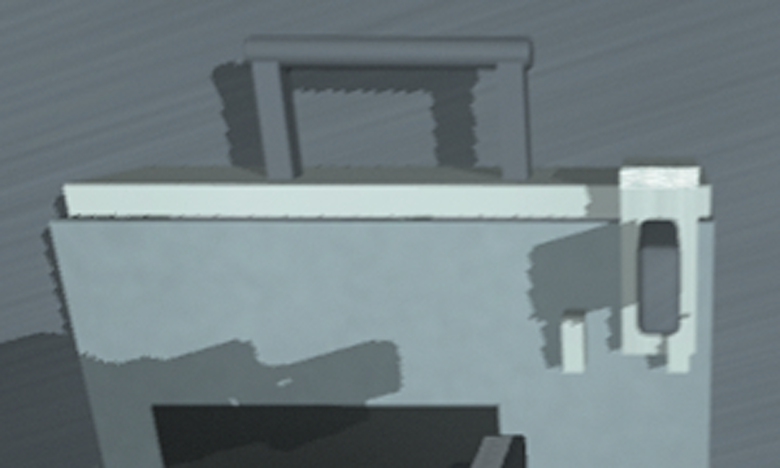

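```bash
python3 -m handwheel '[-0.2,4,-0.2,0,0,0,5, -0.2,8,-0.3,0,0,0,5, -0.2,10,-0.3,0,0,0,5, -0.2,12,-0.3,0,0,0,5, -0.2,13.9,-0.3,0,0,0,5, -0.2,13.9,-0.3,0,0,0,5, -0.2,13.9,-0.3,0,0,0,1, -0.2,13.9,-0.3,0,0,0,1, -0.2,13.9,-0.3,0,0,0,1, -0.2,13.9,-0.3,0,0,0,1]' 30
python3 -m handwheel '[0,0,0,0,0,0,1, 0,0,0,0,0,0,1, 0,0,0,0,0,0,1,0,0,0,0,0,0,1]'
```

```text
t: 2.8
tcp_pos: [0.7125, -0.1026, 0.1133]
tool_rot: [0.7, -0.099, 0.1, -0.7]
force: [-1.1, -0.8, 2.5]
finger_gap: 0.159
t: 3.13
tcp_pos: [0.7125, -0.1026, 0.1133]
tool_rot: [0.7, -0.099, 0.1, -0.7]
force: [-2.0, -0.5, 5.8]
finger_gap: 0.16
```

```bash
python3 -m handwheel '[0,0,0.8,0,0,0,1, 0,0,1.6,0,0,0,1, 0,0,2.4,0,0,0,1,0,0,3.2,0,0,0,1,0,0,4,0,0,0,1,0,0,4.5,0,0,0,1,0,0,4.5,0,0,0,1,0,0,4.5,0,0,0,1]'
```

```text
t: 3.8
tcp_pos: [0.7256, -0.0586, 0.1133]
tool_rot: [-0.7, 0.098, -0.101, 0.7]
force: [0.1, 1.4, 5.9]
finger_gap: 0.16
```

```bash
python3 -m handwheel '[0,0,0.2,0,0,0,1, 0,0,0.4,0,0,0,1, 0,0,0.6,0,0,0,1,0,0,0.6,0,0,0,1]'
python3 - <<'E'
from h import *
s=snap('side'); save(s,'s2',(200,110,360,210),5)
E
```

```text
t: 4.13
tcp_pos: [0.7257, -0.0583, 0.1132]
tool_rot: [0.703, -0.099, 0.1, -0.697]
force: [-6.2, -12.4, 6.6]
finger_gap: 0.156
```

View pics/s2.png

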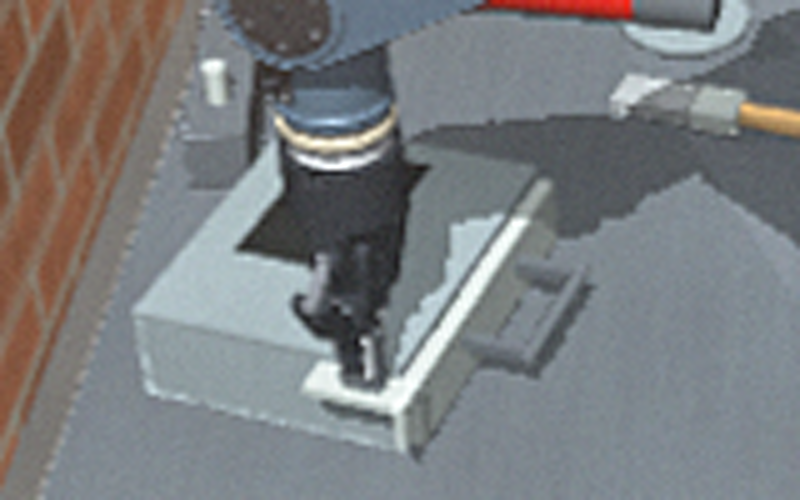

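```bash
python3 -m handwheel '[0,0,-0.3,0,0,0,5, 0,0,-0.6,0,0,0,5, 0,0,-0.6,0,0,0,5,0,0,-0.6,0,0,0,5,0,-4,-0.6,0,0,0,8.5,0,-8,-0.6,0,0,0,8.5,0,-10,-0.6,0,0,0,8.5,0,-10,-0.6,0,0,0,8.5]'
python3 - <<'E'
from h import *
a=np.radians(-16.5); ex=np.array([np.cos(a),np.sin(a)]); ey=np.array([-ex[1],ex[0]])
for n in('scene','side','wrist'):
    s=load(n) if n=='wrist' else snap(n); P=cloud(s); X=P[...,:2]@ex; Y=P[...,:2]@ey
    c=np.array([.62,-.17]); x0,y0=c@ex,c@ey
    m=(P[...,2]>.03)&(P[...,2]<.055)&(abs(X-x0)<.06)&(abs(Y-y0)<.09)
    # front bar: lowest X
    xm=np.percentile(X[m],2); k=m&(X<xm+.011)
    print(n,k.sum(),'X',xm,np.median(X[k]),'Y',Y[k].min(),Y[k].max(),'z',P[k][:,2].max())
    mx,my=np.median(X[k]),(Y[k].min()+Y[k].max())/2; print('handle mid',mx*ex+my*ey)
    t=(P[...,2]>.068)&(P[...,2]<.077)&(abs(X-x0-.15)<.15)&(abs(Y-y0)<.16)
    print('top X',np.percentile(X[t],[.5,99.5]),'Y',np.percentile(Y[t],[.5,99.5]))
E
```

```text
t: 4.85
tcp_pos: [0.7284, -0.0589, 0.2184]
tool_rot: [0.7, -0.094, 0.104, -0.7]
force: [0.4, -1.0, 0.9]
finger_gap: 0.997
scene 107 X 0.6388010723701487 0.6448239226128375 Y -0.05663723062334115 0.05255713008603282 z 0.05442593375473631
handle mid [ 0.6176905  -0.18509593]
top X [0.70302816 0.90309063] Y [-0.12666466  0.14703035]
side 76 X 0.6390432024571088 0.6435865754707084 Y -0.0570069456725144 0.0542833207819886 z 0.05174309620100832
handle mid [ 0.61669673 -0.1840942 ]
top X [0.68625683 0.90517759] Y [-0.12438833  0.16638315]
wrist 1314 X 0.635572863660419 0.6407836232736461 Y -0.058729006014303815 0.05055172458277625 z 0.05026148172155281
handle mid [ 0.61323475 -0.18591265]
top X [0.70121256 0.89831395] Y [-0.12834571  0.11918363]
```

```bash
python3 -c "
from h import *
print(np.round(manip.sense()['q'],3))
go((.6155,-.185,.15),-16.5)
go((.6155,-.185,.15),163.5)"
```

```text
[-0.234  0.705  1.181  0.     1.253 -1.524]
shift [ -7.02   6.22 -15.21]
turn [-2.000e-03  1.578e+00  1.000e-03]
pos [ 0.7249 -0.0583  0.2124] t 4.95
shift [ -7.02   6.22 -15.21]
turn [ 1.000e-03 -1.564e+00  2.000e-03]
pos [ 0.7249 -0.0583  0.2124] t 4.95
```

```bash
python3 -m handwheel '[-1,0,-2,0,0.12,0,4, -2,0,-5,0,0.24,0,4, -3,0,-8,0,0.36,0,4, -5,0,-11,0,0.48,0,4, -7,1,-15.2,0,0.6,0,4, -7,2,-15.2,0,0.72,0,4,-7,3,-15.2,0,0.84,0,4,-7,4,-15.2,0,0.96,0,4,-7,5,-15.2,0,1.08,0,4,-7,6.2,-15.2,0,1.2,0,4]'
python3 -c "
from h import *
go((.6155,-.185,.043),-16.5)"
```

```text
t: 5.78
tcp_pos: [0.6136, -0.1848, 0.1467]
tool_rot: [0.521, -0.48, 0.477, -0.52]
force: [-0.2, -0.5, -0.0]
finger_gap: 0.465
shift [ 0.06 10.37  0.22]
turn [ 0.004  0.371 -0.002]
pos [ 0.6136 -0.1848  0.1467] t 5.78
```

```bash
python3 -m handwheel '[0,1,0.2,0,0.12,0,4, 0,2,0.2,0,0.24,0,4, 0,3,0.2,0,0.37,0,4, 0,5,0.2,0,0.37,0,4, 0,7,0.2,0,0.37,0,4, 0,8.5,0.2,0,0.37,0,4,0,9.5,0.2,0,0.37,0,4,0,10.2,0.2,0,0.37,0,4,0,10.2,0.2,0,0.37,0,1,0,10.2,0.2,0,0.37,0,0.8]' 40
python3 -m handwheel '[0,0,0,0,0,0,0.8, 0,0,0,0,0,0,0.8, 0,0,0,0,0,0,0.8,0,0,0,0,0,0,0.8]'
```

```text
t: 6.62
tcp_pos: [0.6167, -0.1851, 0.0468]
tool_rot: [-0.425, 0.565, -0.565, 0.425]
force: [0.1, -0.0, -0.1]
finger_gap: 0.195
t: 6.95
tcp_pos: [0.615, -0.1846, 0.047]
tool_rot: [-0.426, 0.566, -0.564, 0.424]
force: [-4.3, 0.9, -3.2]
finger_gap: 0.119
```

```bash
python3 -m handwheel '[0,0,-1,0,0,0,0.8, 0,0,-3,0,0,0,0.8, 0,0,-5,0,0,0,0.8,0,0,-7,0,0,0,0.8,0,0,-9,0,0,0,0.8,0,0,-11,0,0,0,0.8,0,0,-13,0,0,0,0.8,0,0,-15,0,0,0,0.8,0,0,-16,0,0,0,0.8,0,0,-16.5,0,0,0,0.8]'
python3 -m handwheel '[0,0,-0.4,0,0,0,0.8, 0,0,-0.8,0,0,0,0.8, 0,0,-1.2,0,0,0,0.8,0,0,-1.2,0,0,0,0.8]'
python3 - <<'E'
from h import *
s=snap('scene'); save(s,'c3',(220,190,400,340),4)
E
```

```text
t: 7.78
tcp_pos: [0.4585, -0.1381, 0.0471]
tool_rot: [0.424, -0.565, 0.566, -0.425]
force: [6.8, 9.0, -13.5]
finger_gap: 0.12
t: 8.12
tcp_pos: [0.4479, -0.1349, 0.0471]
tool_rot: [0.424, -0.565, 0.566, -0.425]
force: [2.9, 8.8, -12.2]
finger_gap: 0.122
```

View pics/c3.png

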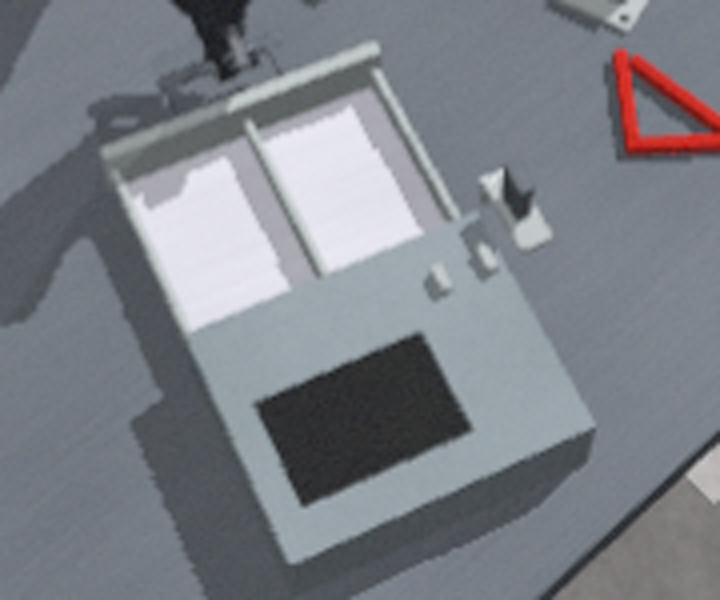

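```bash
python3 -m handwheel '[0,0,-0.3,0,0,0,0.8, 0,0,-0.5,0,0,0,0.8, 0,0,-0.5,0,0,0,0.8,0,0,0,0,0,0,0.8,0,0,0,0,0,0,0.8]'
python3 -m handwheel '[0,0,0,0,0,0,4, 0,0,0,0,0,0,4, 0,0,0,0,0,0,4,0,-3,0,0,0,0,5, 0,-7,0,0,0,0,6,0,-11,0,0,0,0,8.5, 0,-15,0,0,0,0,8.5,0,-19,0,0,0,0,8.5,0,-21,0,0,0,0,8.5]'
python3 - <<'E'
from h import *
print(np.round(manip.sense()['q'],3))
a=np.radians(-16.5); ex=np.array([np.cos(a),np.sin(a)]); ey=np.array([-ex[1],ex[0]])
for n in('scene','side'):
    s=snap(n); P=cloud(s); save(s,n+'4')
    for k,(x,y) in dict(ch1=(.456,.32),ch2=(.446,.178)).items(): print(k,rect(P,.028,.05,x,y,.07))
    for k,(x,y) in dict(l1=(.574,.32),l2=(.598,.187)).items(): print(k,rect(P,.035,.06,x,y,.05),rect(P,.009,.06,x,y,.05))
    X=P[...,:2]@ex; Y=P[...,:2]@ey
    m=(P[...,2]>.056)&(P[...,2]<.068)&(X<.56)&(X>.45)&(abs(Y)<.16); print('drawer front top',np.percentile(X[m],[2,50,98]),np.percentile(Y[m],[1,99]))
    m=(P[...,2]>.034)&(P[...,2]<.05)&(X<.68)&(X>.54)&(abs(Y)<.15); print('walls Y hist',np.histogram(Y[m],bins=np.arange(-.15,.151,.01)))
E
```

```text
t: 8.58
tcp_pos: [0.4481, -0.1349, 0.047]
tool_rot: [-0.424, 0.566, -0.565, 0.425]
force: [3.6, 8.8, -10.9]
finger_gap: 0.117
t: 9.33
tcp_pos: [0.4491, -0.1378, 0.263]
tool_rot: [0.423, -0.561, 0.569, -0.426]
force: [0.5, -0.3, 0.6]
finger_gap: 0.996
[-0.536  0.295  1.798 -0.     1.037 -0.255]
ch1 (175, array([0.4529, 0.3211]), array([91.7, 44.8]), -2.6)
ch2 (175, array([0.4439, 0.1782]), array([94.2, 39.8]), -19.5)
l1 (58, array([0.5735, 0.3212]), array([52.4, 18.3]), -0.6) (170, array([0.5746, 0.3185]), array([79.6, 55.2]), 9.0)
l2 (63, array([0.5964, 0.1864]), array([49.6, 15.3]), 15.0) (187, array([0.6064, 0.1761]), array([87.5, 67.2]), 34.7)
drawer front top [0.51426339 0.52347651 0.53161685] [-0.12286247  0.12012146]
walls Y hist (array([ 0,  0, 39, 33,  0,  0,  0,  0,  0,  0,  0,  0,  0,  0, 68,  5,  0,
        0,  0,  0,  0,  0,  0,  0,  0,  0, 72,  4,  0,  0]), array([-1.50000000e-01, -1.40000000e-01, -1.30000000e-01, -1.20000000e-01,
       -1.10000000e-01, -1.00000000e-01, -9.00000000e-02, -8.00000000e-02,
       -7.00000000e-02, -6.00000000e-02, -5.00000000e-02, -4.000000
[... 839 characters left out ...]
1,  2,  0,  0,  0,  0,  0,  0,  0,  0,  0, 36, 46,  0,
        0,  0,  0,  0,  0,  0,  0,  0,  0, 66, 30,  0,  0]), array([-1.50000000e-01, -1.40000000e-01, -1.30000000e-01, -1.20000000e-01,
       -1.10000000e-01, -1.00000000e-01, -9.00000000e-02, -8.00000000e-02,
       -7.00000000e-02, -6.00000000e-02, -5.00000000e-02, -4.00000000e-02,
       -3.00000000e-02, -2.00000000e-02, -1.00000000e-02,  1.38777878e-16,
        1.00000000e-02,  2.00000000e-02,  3.00000000e-02,  4.00000000e-02,
        5.00000000e-02,  6.00000000e-02,  7.00000000e-02,  8.00000000e-02,
        9.00000000e-02,  1.00000000e-01,  1.10000000e-01,  1.20000000e-01,
        1.30000000e-01,  1.40000000e-01,  1.50000000e-01]))
```

View pics/scene4.png

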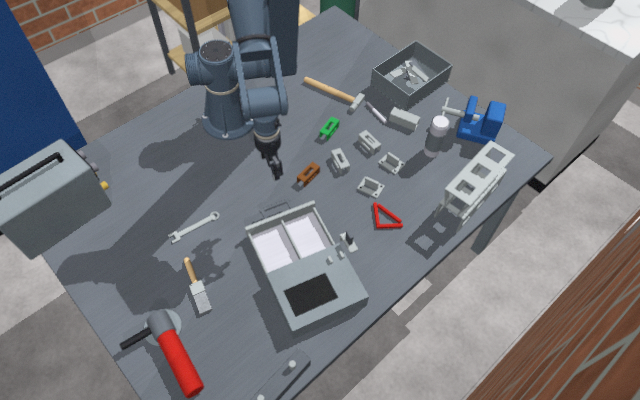

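Pulling further gave no motion, so the drawer is at its stop after 174 mm of travel, and the brackets are where they were. First pick is the channel near (0.446, 0.178).

```bash
python3 -c "
from h import *
go((.446,.178,.22),-110)"
```

```text
shift [-30.29   4.01  -9.19]
turn [-0.013  1.639 -0.008]
pos [ 0.4498 -0.1382  0.2624] t 9.43
```

```bash
python3 -m handwheel '[-3,0,-1,0,0.12,0,8.5, -6,0,-2,0,0.24,0,8.5, -9,1,-3,0,0.36,0,8.5, -12,1,-4,0,0.48,0,8.5, -15,2,-5,0,0.6,0,8.5, -18,2,-6,0,0.72,0,8.5, -21,3,-7,0,0.84,0,8.5, -24,3,-8,0,0.96,0,8.5, -27,4,-9,0,1.08,0,8.5, -30.3,4,-9.2,0,1.2,0,8.5]'
python3 -c "
from h import *
go((.446,.178,.22),-110)"
```

```text
t: 10.27
tcp_pos: [0.4392, 0.1778, 0.2155]
tool_rot: [0.05, -0.705, 0.706, -0.046]
force: [-0.0, -0.0, -0.4]
finger_gap: 0.994
shift [-0.68 -0.46  0.07]
turn [-0.001  0.485  0.005]
pos [0.4392 0.1778 0.2155] t 10.27
```

```bash
python3 -m handwheel '[-0.7,0,0,0,0.12,0,8.5, -0.7,0,0,0,0.24,0,8.5, -0.7,0,0,0,0.36,0,8.5, -0.7,0,0,0,0.485,0,8.5, -0.7,0,0,0,0.485,0,8.5, -0.7,0,0,0,0.485,0,8.5]'
python3 - <<'E'
from h import *
s=snap('wrist'); P=cloud(s); save(s,'w5')
print(rect(P,.028,.042,.446,.178,.07)); go((.446,.178,.026),-110)
E
```

```text
t: 10.77
tcp_pos: [0.4486, 0.1776, 0.2168]
tool_rot: [-0.12, -0.697, 0.697, 0.12]
force: [0.5, 0.2, 0.1]
finger_gap: 0.999
(2463, array([0.4442, 0.1768]), array([88.7, 36. ]), -19.4)
shift [ 0.25 19.09  0.05]
turn [-0.     0.008  0.001]
pos [0.4487 0.1776 0.2169] t 10.82
```

View pics/w5.png

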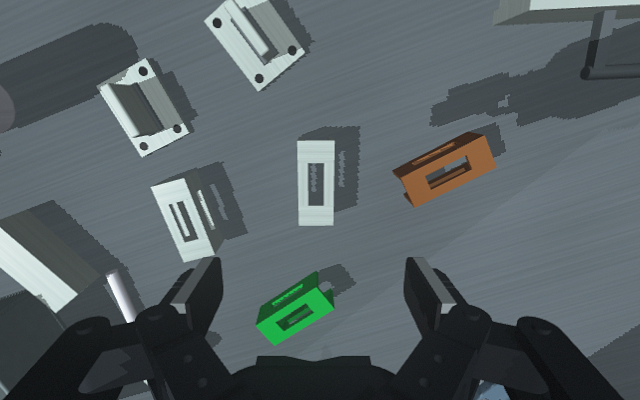

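The wrist view shows the bare-steel channel at (316,183), measured 88.7 × 36 mm. Green (295,310) and brown (445,168) are clear of the fingers, so I'll grasp.

```bash
python3 -c "
from h import *
go((.4445,.177,.026),-109.5)"
python3 -m handwheel '[0.35,4,0.2,0,0,0,6.5, 0.35,8,0.2,0,0,0,6.5, 0.35,12,0.2,0,0,0,6.5, 0.35,15,0.2,0,0,0,6.5, 0.35,17,0.2,0,0,0,6.5, 0.35,18.6,0.2,0,0,0,6.5, 0.35,19,0.2,0,0,0,6.5, 0.35,19,0.2,0,0,0,3,0.35,19,0.2,0,0,0,2.5,0.35,19,0.2,0,0,0,2.5]' 60
python3 -m handwheel '[0,0,0,0,0,0,2.5, 0,0,0,0,0,0,2.5, 0,0,0,0,0,0,2.5]'
```

```text
shift [ 0.36 19.09  0.19]
turn [-0.    -0.001  0.001]
pos [0.4487 0.1776 0.2169] t 10.82
t: 11.65
tcp_pos: [0.4456, 0.1772, 0.0286]
tool_rot: [0.121, 0.697, -0.697, -0.12]
force: [-0.3, 0.1, -3.2]
finger_gap: 0.411
t: 11.9
tcp_pos: [0.4456, 0.1773, 0.0284]
tool_rot: [0.121, 0.697, -0.697, -0.12]
force: [-0.2, -0.6, 4.6]
finger_gap: 0.411
```

```bash
cat >> h.py <<'E'
a0=np.radians(-16.5); ex=np.array([np.cos(a0),np.sin(a0)]); ey=np.array([-ex[1],ex[0]])
def W(X,Y,z): return np.r_[X*ex+Y*ey,z]
E
python3 -m handwheel '[0,-3,0,0,0,0,2.5, 0,-6,0,0,0,0,2.5, 0,-9,0,0,0,0,2.5, 0,-12,0,0,-0.12,0,2.5, 0,-13,0,0,-0.24,0,2.5, 0,-13,0,0,-0.36,0,2.5, 0,-13,0,0,-0.48,0,2.5, 0,-13,0,0,-0.6,0,2.5, 0,-13,0,0,-0.72,0,2.5, 0,-13,0,0,-0.84,0,2.5]' 80
python3 -c "
from h import *
go(W(.655,.058,.15),-16.5)"
```

```text
t: 12.73
tcp_pos: [0.4442, 0.1771, 0.1574]
tool_rot: [-0.176, 0.685, -0.685, 0.176]
force: [-0.5, 0.2, -4.2]
finger_gap: 0.408
shift [-2.74  0.72 36.6 ]
turn [ 0.001 -0.78   0.001]
pos [0.4442 0.1771 0.1574] t 12.73
```

```bash
python3 -m handwheel '[-0.3,0,3.7,0,-0.12,0,2.5, -0.6,0,7.4,0,-0.24,0,2.5, -0.9,0,11,0,-0.36,0,2.5, -1.2,0,14.7,0,-0.48,0,2.5, -1.5,0,18.3,0,-0.6,0,2.5, -1.8,0,22,0,-0.72,0,2.5, -2.1,0,25.6,0,-0.78,0,2.5, -2.4,0,29.3,0,-0.78,0,2.5, -2.7,0,33,0,-0.78,0,2.5, -2.7,0.7,36.6,0,-0.78,0,2.5]'
python3 -m handwheel '[0,0,0,0,0,0,2.5,0,0,0,0,0,0,2.5,0,0,0,0,0,0,2.5]'
python3 - <<'E'
from h import *
go(W(.655,.058,.042),-16.5)
s=snap('wrist'); save(s,'w6'); P=cloud(s)
s=snap('scene'); save(s,'c6',(220,170,400,320),4)
E
```

```text
t: 13.57
tcp_pos: [0.6444, -0.1334, 0.1512]
tool_rot: [0.421, -0.567, 0.568, -0.422]
force: [0.6, -0.3, -2.6]
finger_gap: 0.405
t: 13.82
tcp_pos: [0.6414, -0.1312, 0.1492]
tool_rot: [-0.422, 0.569, -0.567, 0.42]
force: [-0.4, 0.3, -4.2]
finger_gap: 0.404
shift [-0.16 10.72  0.31]
turn [ 0.004 -0.007 -0.001]
pos [ 0.6414 -0.1312  0.1492] t 13.82
```

View pics/w6.png

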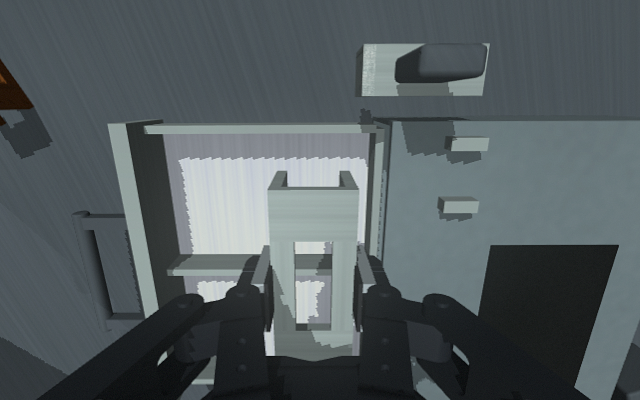

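View pics/c6.png

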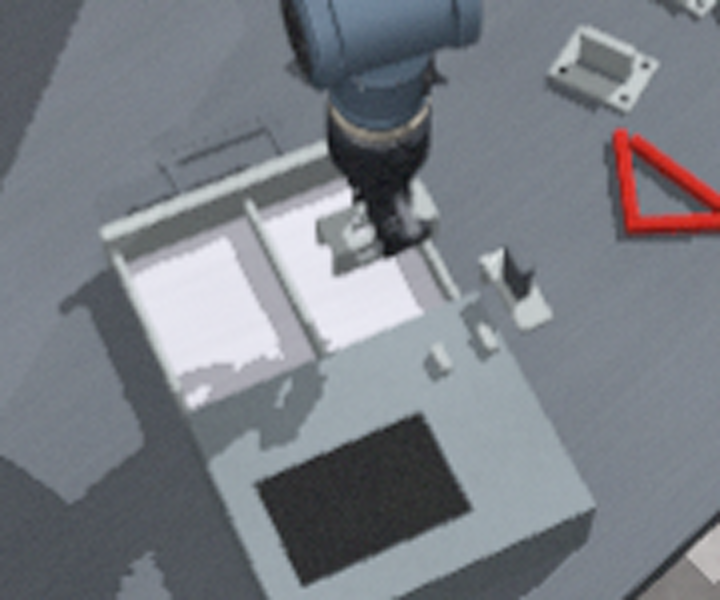

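The wrist view shows the held channel over the compartment. I'll check the compartment edges using this close depth.

Run:
```python
from h import *
s=load('wrist');P=cloud(s);X=P[...,:2]@ex;Y=P[...,:2]@ey;Z=P[...,2]
# columns: lock-side wall edge row, front wall, divider
m=(Z>.034)&(Z<.046)&(X>.54)&(X<.69)&(abs(Y-.12)<.03);print('side wall Y',np.percentile(Y[m],[1,50,99]))
m=(Z>.034)&(Z<.046)&(X>.54)&(X<.60)&(abs(Y)<.03);print('divider Y',np.percentile(Y[m],[1,50,99]))
m=(Z>.057)&(Z<.068)&(X>.48)&(X<.56)&(abs(Y-.05)<.06);print('front X',np.percentile(X[m],[1,50,99]))
m=(Z>.007)&(Z<.017)&(X>.48)&(X<.75)&(abs(Y-.08)<.03);print('floor X',np.percentile(X[m],[1,50,99]),np.median(Z[m]))
m=(Z>.067)&(Z<.077)&(X>.65)&(X<.95)&(abs(Y-.05)<.05);print('cab X',np.percentile(X[m],[1,50,99]))
m=(Z>.034)&(Z<.046)&(X>.66)&(X<.74)&(abs(Y-.08)<.03);print('back wall X',m.sum(),np.percentile(X[m],[1,50,99]))
```

```text
side wall Y [0.11102718 0.1143091  0.11723086]
divider Y [-0.00686171 -0.00209878 -0.00015646]
front X [0.51542072 0.52306159 0.52818102]
floor X [0.52770717 0.60053468 0.69636441] 0.012261754994477745
cab X [0.70186102 0.78982877 0.88163272]
back wall X 724 [0.69681396 0.69948635 0.7030126 ]
```

```bash
python3 -m handwheel '[0,2.5,0,0,0,0,2.5, 0,5,0,0,0,0,2.5, 0,7,0,0,0,0,2.5, 0,8.5,0,0,0,0,2.5, 0,9.5,0,0,0,0,2.5, 0,10.2,0,0,0,0,2.5, 0,10.5,0,0,0,0,2.5, 0,10.7,0,0,0,0,2.5]'
```

```text
t: 14.58
tcp_pos: [0.6433, -0.1314, 0.0437]
tool_rot: [0.421, -0.568, 0.568, -0.422]
force: [0.0, 0.4, -3.3]
finger_gap: 0.402
```

```bash
python3 -c "
from h import *
st=manip.sense();p=st['tcp_pos'];print(p,p[:2]@ex,p[:2]@ey,st['force'],st['finger_gap'])"
```

```text
[ 0.64329219 -0.13142864  0.04366397] 0.6541290010440617 0.05668848349431509 [ 0.01589403  0.43555728 -3.3114122 ] 0.40216144022552547
```

```bash
python3 -m handwheel '[0,0.15,-0.1,0,0,0,2.5, 0,0.3,-0.2,0,0,0,2.5, 0,0.3,-0.2,0,0,0,2.5]'
python3 -m handwheel '[0,0,0,0,0,0,4.4, 0,0,0,0,0,0,4.4, 0,0,0,0,0,0,4.4,0,-2,0,0,0,0,4.4,0,-5,0,0,0,0,4.4,0,-9,0,0,0,0,5,0,-13,0,0,0,0,7,0,-15,0,0,0,0,8.5]'
python3 - <<'E'
from h import *
s=snap('wrist');P=cloud(s);save(s,'w7');r=rect(P,.040,.056,.64,-.131,.06);print(r,r[1]@ex,r[1]@ey)
st=manip.sense();print(st['q'][[0,5]])
go((.454,.3205,.2),-93.5)
for n in('scene','side'):
    P=cloud(snap(n))
    print(n,rect(P,.028,.05,.455,.32,.07)); 
    for x,y in ((.574,.32),(.598,.187)): print(rect(P,.035,.06,x,y,.05))
E
```

```text
t: 14.83
tcp_pos: [0.6411, -0.1312, 0.0409]
tool_rot: [0.421, -0.568, 0.568, -0.421]
force: [-0.1, -0.0, -3.7]
finger_gap: 0.401
t: 15.5
tcp_pos: [0.6441, -0.1323, 0.1966]
tool_rot: [0.419, -0.565, 0.571, -0.423]
force: [1.1, -0.6, 0.1]
finger_gap: 0.846
(3487, array([ 0.656 , -0.1349]), array([119.4,  72.5]), 76.1) 0.6672994160740938 0.056969283892054016
[-0.37209379 -0.0779633 ]
shift [-37.83  -0.59 -31.5 ]
turn [-0.015  1.338 -0.01 ]
pos [ 0.6458 -0.1329  0.1997] t 15.55
scene (173, array([0.4547, 0.3216]), array([90.3, 43.1]), -4.5)
(59, array([0.572 , 0.3192]), array([49., 17.]), 2.3)
(61, array([0.5974, 0.1853]), array([50.4, 14.1]), 14.7)
side (350, array([0.4565, 0.3216]), array([87.9, 41.5]), -5.4)
(98, array([0.5747, 0.3221]), array([46. , 13.4]), 0.9)
(87, array([0.5984, 0.1867]), array([49.6, 14.8]), 18.9)
```

View pics/w7.png

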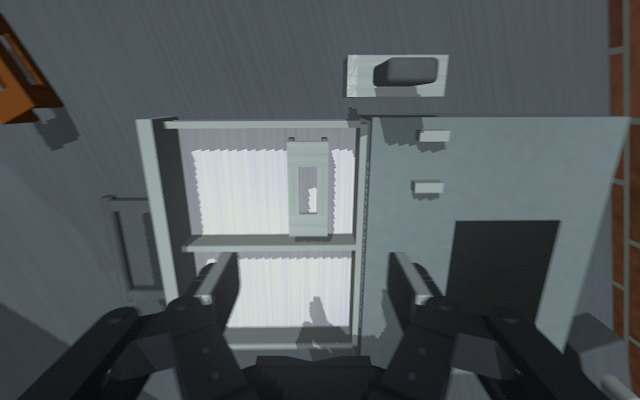

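The wrist view shows the channel flat at (308,187), at the back of the lock-side compartment. Next is the second channel.

```bash
python3 -m handwheel '[-3,0,-2.6,0,0.12,0,8.5, -6,0,-5.2,0,0.24,0,8.5, -9,0,-7.8,0,0.36,0,8.5, -12,0,-10.4,0,0.48,0,8.5, -15,0,-13,0,0.6,0,8.5, -18,0,-15.6,0,0.72,0,8.5, -21,0,-18.2,0,0.84,0,8.5, -24,0,-20.8,0,0.96,0,8.5, -27,0,-23.4,0,1.08,0,8.5, -31,0,-26,0,1.2,0,8.5]'
python3 -c "
from h import *
go((.4555,.321,.2),-94.5)"
```

```text
t: 16.48
tcp_pos: [0.4839, 0.2281, 0.189]
tool_rot: [0.034, -0.706, 0.707, -0.031]
force: [0.8, 0.6, -0.2]
finger_gap: 0.995
shift [ 1.97 -1.1  -9.51]
turn [-0.001  0.171  0.004]
pos [0.4839 0.2281 0.189 ] t 16.48
```

```bash
python3 -m handwheel '[0.7,0,-3,0,0.08,0,8.5, 1.4,-0.5,-6,0,0.17,0,8.5, 2,-1,-9.5,0,0.17,0,8.5, 2,-1,-9.5,0,0.17,0,6.5, 2,-1,-9.5,0,0.17,0,6.5]'
python3 - <<'E'
from h import *
s=snap('wrist'); P=cloud(s); save(s,'w8')
r=rect(P,.028,.042,.455,.321,.07);print(r); go((r[1][0],r[1][1],.026),r[3]-90)
E
```

```text
t: 16.9
tcp_pos: [0.4562, 0.3209, 0.1994]
tool_rot: [-0.024, -0.706, 0.707, 0.024]
force: [0.5, 0.3, 0.0]
finger_gap: 0.766
(2671, array([0.4526, 0.3198]), array([88.2, 35.9]), -4.2)
shift [ 3.600e-01  1.733e+01 -1.000e-02]
turn [-0.001  0.003  0.002]
pos [0.4565 0.3197 0.1992] t 16.95
```

View pics/w8.png

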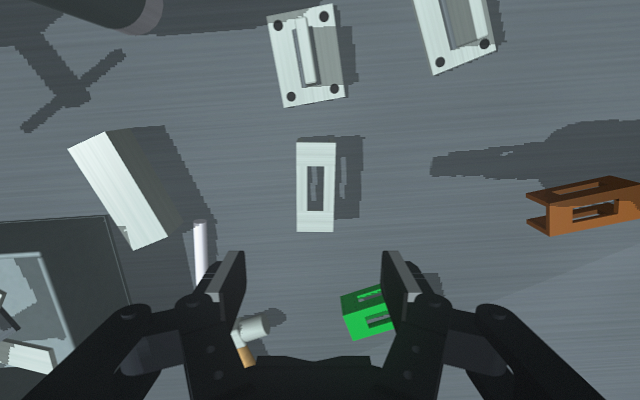

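The channel is at (316,187), measured 88.2 × 35.9 mm, and the fingers have clearance around it.

```bash
python3 -m handwheel '[0.3,4,0,0,0,0,6.5, 0.3,8,0,0,0,0,6.5, 0.3,11,0,0,0,0,6.5, 0.3,14,0,0,0,0,6.5, 0.3,16,0,0,0,0,6.5, 0.3,17,0,0,0,0,6.5, 0.3,17.3,0,0,0,0,6.5, 0.3,17.3,0,0,0,0,3,0.3,17.3,0,0,0,0,2.5,0.3,17.3,0,0,0,0,2.5]' 80
python3 -m handwheel '[0,0,0,0,0,0,2.5, 0,0,0,0,0,0,2.5, 0,-3,0,0,0,0,2.5, 0,-6,0,0,0,0,2.5, 0,-9,0,0,0,0,2.5, 0,-12,0,0,0,0,2.5, 0,-13,0,0,-0.12,0,2.5, 0,-13,0,0,-0.24,0,2.5, 0,-13,0,0,-0.36,0,2.5,0,-13,0,0,-0.48,0,2.5]'
python3 -c "
from h import *
print(manip.sense()['finger_gap'])
go(W(.572,.056,.16),-16.5)"
```

```text
t: 17.78
tcp_pos: [0.4554, 0.3199, 0.029]
tool_rot: [0.026, 0.707, -0.706, -0.025]
force: [0.7, -0.4, -3.7]
finger_gap: 0.408
t: 18.62
tcp_pos: [0.4537, 0.3198, 0.1578]
tool_rot: [-0.145, 0.692, -0.692, 0.145]
force: [-0.1, -0.4, -3.9]
finger_gap: 0.404
0.4044288697045503
shift [ 7.12 -0.22 43.69]
turn [ 0.    -0.868 -0.   ]
pos [0.4537 0.3198 0.1578] t 18.62
```

```bash
python3 -m handwheel '[0.5,0,3.7,0,-0.12,0,2.5, 1.2,0,7.4,0,-0.24,0,2.5, 1.8,0,11,0,-0.36,0,2.5, 2.4,0,14.7,0,-0.48,0,2.5, 3,0,18.3,0,-0.6,0,2.5, 3.6,0,22,0,-0.72,0,2.5, 4.2,0,25.6,0,-0.84,0,2.5, 4.8,0,29.3,0,-0.87,0,2.5, 5.4,0,33,0,-0.87,0,2.5, 6,0,36.7,0,-0.87,0,2.5]'
python3 -c "
from h import *
print(manip.sense()['finger_gap'])
go(W(.572,.056,.16),-16.5)"
```

```text
t: 19.45
tcp_pos: [0.5445, -0.0424, 0.1573]
tool_rot: [-0.422, 0.568, -0.567, 0.422]
force: [0.7, 1.0, -4.1]
finger_gap: 0.406
0.4062872496152946
shift [ 5.78 -0.27  3.81]
turn [ 0.001 -0.005 -0.   ]
pos [ 0.5445 -0.0424  0.1573] t 19.45
```

```bash
python3 -m handwheel '[2.5,0,2,0,0,0,2.5, 5.8,0,3.8,0,0,0,2.5, 5.8,0,3.8,0,0,0,2.5, 5.8,3,3.8,0,0,0,2.5,5.8,6,3.8,0,0,0,2.5,5.8,8,3.8,0,0,0,2.5,5.8,8,3.8,0,0,0,2.5,5.8,8,3.8,0,0,0,2.5]'
python3 - <<'E'
from h import *
s=snap('wrist'); save(s,'w9'); print(manip.sense()['finger_gap'])
go(W(.572,.056,.042),-16.5)
E
```

```text
t: 20.12
tcp_pos: [0.5634, -0.1066, 0.0764]
tool_rot: [-0.422, 0.569, -0.566, 0.421]
force: [1.0, 1.0, -3.8]
finger_gap: 0.402
0.4009529968217213
shift [0.17 3.57 0.01]
turn [ 0.    -0.004 -0.   ]
pos [ 0.5647 -0.1071  0.0777] t 20.17
```

View pics/w9.png

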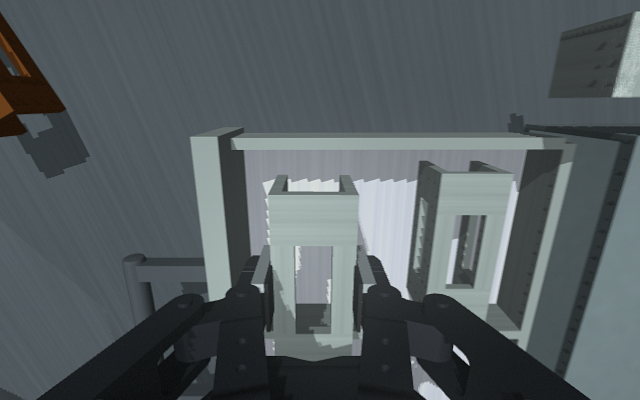

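The held channel is inside the walls, with clearance to the front and to the other channel (465,240). I'll lower and release it.

```bash
python3 -m handwheel '[0.1,1.5,0,0,0,0,2.5, 0.1,2.5,0,0,0,0,2.5, 0.1,3.2,0,0,0,0,2.5, 0.1,3.5,0,0,0,0,2.5, 0.1,3.6,0,0,0,0,2.5, 0.1,3.6,0,0,0,0,2.5]'
python3 -m handwheel '[0,0,0,0,0,0,4.4, 0,0,0,0,0,0,4.4, 0,0,0,0,0,0,4.4,0,-2,0,0,0,0,4.4,0,-5,0,0,0,0,4.4,0,-9,0,0,0,0,5,0,-13,0,0,0,0,7,0,-15,0,0,0,0,8.5]'
python3 - <<'E'
from h import *
s=snap('wrist');save(s,'w10')
for n in('scene','side'):
    P=cloud(snap(n)); 
    for x,y in ((.574,.32),(.598,.187)): print(rect(P,.035,.06,x,y,.05))
go((.598,.186,.2),-73); print(manip.sense()['q'][[0,5]])
E
```

```text
t: 20.67
tcp_pos: [0.5645, -0.1083, 0.0416]
tool_rot: [0.422, -0.567, 0.568, -0.422]
force: [0.1, 1.0, -4.0]
finger_gap: 0.401
t: 21.33
tcp_pos: [0.5665, -0.1091, 0.1968]
tool_rot: [0.42, -0.565, 0.57, -0.423]
force: [1.2, -0.3, -0.1]
finger_gap: 0.847
(61, array([0.5728, 0.3195]), array([48.9, 18. ]), 10.5)
(62, array([0.596 , 0.1865]), array([50.4, 15.4]), 17.8)
(101, array([0.5749, 0.3228]), array([46.1, 12.7]), 1.3)
(84, array([0.5987, 0.1868]), array([49.4, 14.2]), 17.5)
shift [-29.16  -0.63  -5.41]
turn [-0.006  0.981 -0.003]
pos [ 0.5657 -0.1088  0.1943] t 21.48
[-0.3839099  -0.09129577]
```

View pics/w10.png

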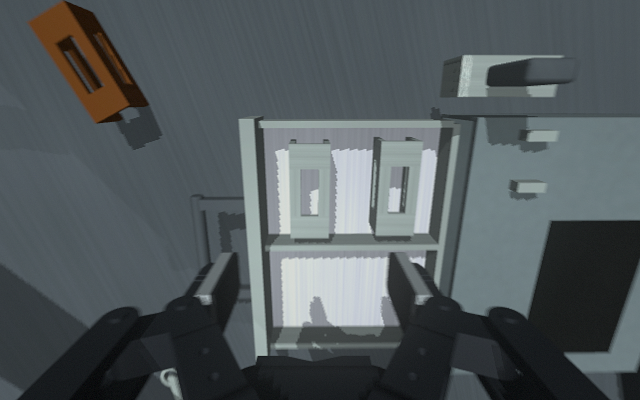

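Both channels lie in their compartment at (310,190) and (398,188). Next is the near lug bracket.

```bash
python3 -m handwheel '[-3.5,0,-0.6,0,0.12,0,8.5, -7,0,-1.2,0,0.24,0,8.5, -11,0,-1.8,0,0.36,0,8.5, -15,0,-2.5,0,0.48,0,8.5, -19,0,-3.2,0,0.6,0,8.5, -22,0,-4,0,0.72,0,7, -25,0,-4.6,0,0.84,0,6, -27,-0.3,-5,0,0.98,0,5, -29.2,-0.6,-5.4,0,0.98,0,5, -29.2,-0.6,-5.4,0,0.98,0,5]'
python3 -m handwheel '[0,0,0,0,0,0,5, 0,0,0,0,0,0,5]'
python3 - <<'E'
from h import *
s=snap('wrist'); P=cloud(s); save(s,'w11')
r=rect(P,.04,.055,.598,.186,.05);print(r, rect(P,.002,.012,.598,.186,.055)); go((r[1][0],r[1][1],.03),r[3]-90)
E
```

```text
t: 22.32
tcp_pos: [0.5962, 0.1909, 0.196]
tool_rot: [-0.107, 0.7, -0.698, 0.106]
force: [-1.0, -0.2, -0.3]
finger_gap: 0.584
t: 22.48
tcp_pos: [0.5959, 0.1863, 0.196]
tool_rot: [0.106, -0.699, 0.699, -0.104]
force: [-0.0, 0.4, -0.5]
finger_gap: 0.582
(590, array([0.5953, 0.1859]), array([48.9,  9.8]), 17.4) (3842, array([0.5979, 0.18  ]), array([99.5, 96.2]), 37.8)
shift [ 0.03 16.62 -0.03]
turn [ 0.    -0.006  0.003]
pos [0.5961 0.1858 0.1962] t 22.53
```

View pics/w11.png

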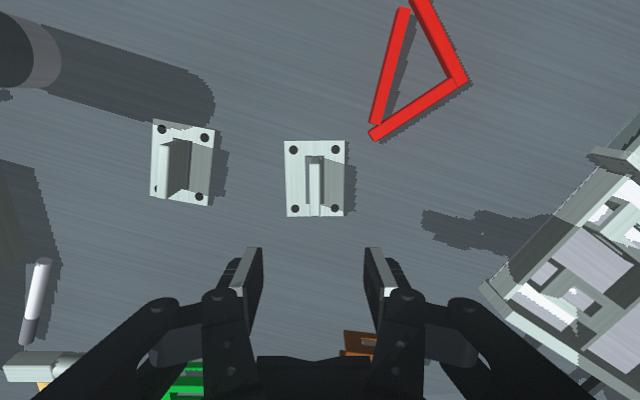

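The lug is at (315,178), measured 48.9 × 9.8 mm.

```bash
python3 -m handwheel '[0,4,0,0,0,0,4, 0,8,0,0,0,0,4, 0,11,0,0,0,0,4, 0,14,0,0,0,0,4, 0,15.5,0,0,0,0,4, 0,16.3,0,0,0,0,4, 0,16.6,0,0,0,0,4, 0,16.6,0,0,0,0,0.5,0,16.6,0,0,0,0,0.3,0,16.6,0,0,0,0,0.3]' 80
python3 -m handwheel '[0,0,0,0,0,0,0.3, 0,0,0,0,0,0,0.3, 0,0,0,0,0,0,0.3, 0,0,0,0,0,0,0.3]'
```

```text
t: 23.37
tcp_pos: [0.5981, 0.1868, 0.0331]
tool_rot: [0.104, -0.699, 0.699, -0.106]
force: [0.5, -0.1, -3.5]
finger_gap: 0.1
t: 23.7
tcp_pos: [0.598, 0.1869, 0.033]
tool_rot: [0.104, -0.699, 0.699, -0.106]
force: [-0.2, -1.0, 5.3]
finger_gap: 0.1
```

```bash
python3 -m handwheel '[0,-3,0,0,0,0,0.3, 0,-6,0,0,0,0,0.3, 0,-9,0,0,0,0,0.3, 0,-12,0,0,-0.1,0,0.3, 0,-13,0,0,-0.22,0,0.3, 0,-13,0,0,-0.34,0,0.3, 0,-13,0,0,-0.46,0,0.3, 0,-13,0,0,-0.58,0,0.3, 0,-13,0,0,-0.7,0,0.3, 0,-13,0,0,-0.82,0,0.3]'
python3 -c "
from h import *
print(manip.sense()['finger_gap'])
go(W(.650,-.062,.16),-16.5)"
```

```text
t: 24.53
tcp_pos: [0.5959, 0.187, 0.1608]
tool_rot: [-0.377, 0.599, -0.598, 0.376]
force: [-0.4, -0.6, -3.4]
finger_gap: 0.106
0.10590893862581305
shift [38.46  0.08 19.5 ]
turn [ 0.002 -0.159  0.001]
pos [0.5959 0.187  0.1608] t 24.53
```

```bash
python3 -m handwheel '[3.5,0,1.5,0,-0.12,0,0.3, 7,0,3,0,-0.16,0,0.3, 10.5,0,4.5,0,-0.16,0,0.3, 14,0,6,0,-0.16,0,0.3, 18,0,8,0,-0.16,0,0.3, 22,0,10,0,-0.16,0,0.3, 25.5,0,12,0,-0.16,0,0.3, 29,0,14,0,-0.16,0,0.3, 32,0,16,0,-0.16,0,0.3, 35.5,0,18,0,-0.16,0,0.3]'
python3 -m handwheel '[2,0,1,0,0,0,0.3, 3,0,1.5,0,0,0,0.3, 3,0,1.5,0,0,0,0.3,3,0,1.5,0,0,0,0.3]'
python3 -c "
from h import *
print(manip.sense()['finger_gap'])
go(W(.650,-.062,.085),-16.5)"
```

```text
t: 25.37
tcp_pos: [0.6029, -0.2125, 0.1608]
tool_rot: [-0.422, 0.568, -0.567, 0.422]
force: [0.2, -0.8, -2.7]
finger_gap: 0.105
t: 25.7
tcp_pos: [0.6083, -0.2429, 0.1606]
tool_rot: [-0.422, 0.569, -0.567, 0.421]
force: [-0.3, 0.4, -3.2]
finger_gap: 0.103
0.1025039412141231
shift [ 0.2   7.56 -0.21]
turn [ 0.003 -0.005 -0.002]
pos [ 0.6083 -0.2429  0.1606] t 25.7
```

```bash
python3 -m handwheel '[0.2,2.5,-0.2,0,0,0,0.3, 0.2,5,-0.2,0,0,0,0.3, 0.2,7,-0.2,0,0,0,0.3,0.2,7.6,-0.2,0,0,0,0.3,0.2,7.6,-0.2,0,0,0,0.3]'
python3 - <<'E'
from h import *
print(manip.sense()['finger_gap']); s=snap('wrist');save(s,'w12')
go(W(.650,-.062,.046),-16.5)
E
```

```text
t: 26.12
tcp_pos: [0.605, -0.2421, 0.0833]
tool_rot: [-0.423, 0.569, -0.565, 0.422]
force: [-0.3, 0.2, -1.5]
finger_gap: 0.103
0.1033852240892589
shift [ 0.1   3.89 -0.03]
turn [ 0.003 -0.003 -0.001]
pos [ 0.6063 -0.2432  0.0849] t 26.17
```

View pics/w12.png

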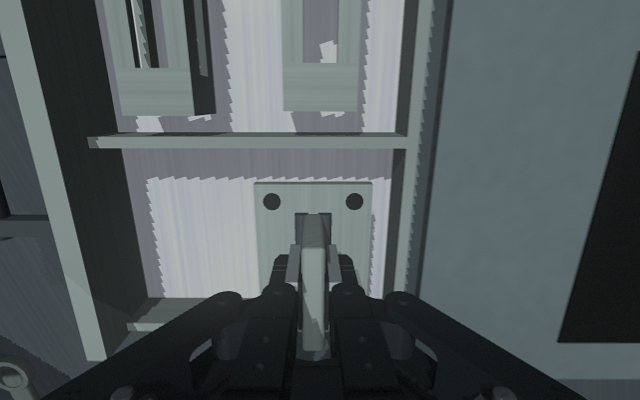

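The base plate (edge at row 182) sits between the divider (row 145) and the back wall (col 390). I'll lower it.

```bash
python3 -m handwheel '[0,1.5,0,0,0,0,0.3, 0,2.5,0,0,0,0,0.3, 0,3.3,0,0,0,0,0.3,0,3.7,0,0,0,0,0.3,0,3.9,0,0,0,0,0.3,0,3.9,0,0,0,0,0.3]'
python3 -m handwheel '[0,0,0,0,0,0,3, 0,0,0,0,0,0,4, 0,0,0,0,0,0,4,0,-2,0,0,0,0,4,0,-5,0,0,0,0,4,0,-9,0,0,0,0,4,0,-13,0,0,0,0,4,0,-14,0,0,0,0,4]'
python3 - <<'E'
from h import *
s=snap('wrist');save(s,'w13')
for n in('scene','side'):
    P=cloud(snap(n)); 
    for x,y in ((.574,.32),): print(rect(P,.035,.06,x,y,.05))
go((.574,.321,.2),-86); print(manip.sense()['q'][[0,5]])
E
```

```text
t: 26.67
tcp_pos: [0.6066, -0.2454, 0.0462]
tool_rot: [-0.422, 0.568, -0.567, 0.422]
force: [0.3, 0.3, -4.6]
finger_gap: 0.105
t: 27.33
tcp_pos: [0.6103, -0.2476, 0.1944]
tool_rot: [0.42, -0.563, 0.572, -0.424]
force: [1.5, -1.4, 1.1]
finger_gap: 0.466
(55, array([0.5736, 0.3224]), array([51.4, 18.8]), 5.3)
(103, array([0.5735, 0.3218]), array([48.3, 13.8]), 1.0)
shift [-53.31  -1.3  -19.53]
turn [-3.000e-03  1.208e+00 -1.000e-03]
pos [ 0.6072 -0.2458  0.1881] t 27.48
[-0.55496322 -0.26221206]
```

View pics/w13.png

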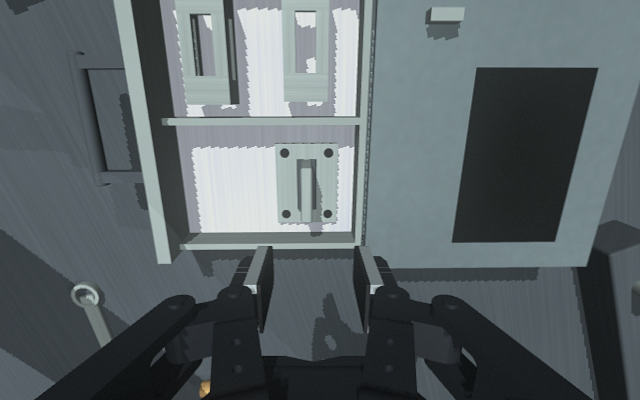

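```bash
python3 -m handwheel '[-3.5,0,-1.3,0,0.12,0,4, -7,-0.5,-2.6,0,0.24,0,4, -11,-1,-3.9,0,0.36,0,4, -15,-1.3,-5.3,0,0.48,0,4, -19,-1.3,-6.8,0,0.6,0,4, -23,-1.3,-8.3,0,0.72,0,5, -27,-1.3,-9.8,0,0.84,0,5, -31,-1.3,-11.3,0,0.96,0,5, -35,-1.3,-12.8,0,1.08,0,5, -38.5,-1.3,-14.2,0,1.2,0,5]'
python3 -c "
from h import *
go((.5735,.322,.2),-88)"
```

```text
t: 28.32
tcp_pos: [0.5812, 0.1507, 0.1967]
tool_rot: [0.033, -0.706, 0.706, -0.029]
force: [0.6, 0.2, -0.6]
finger_gap: 0.589
shift [ -0.74  -0.33 -17.14]
turn [-0.     0.053  0.005]
pos [0.5812 0.1507 0.1967] t 28.32
```

```bash
python3 -m handwheel '[-0.2,0,-4,0,0.05,0,5, -0.4,0,-8,0,0.05,0,5, -0.6,-0.3,-12,0,0.05,0,5, -0.7,-0.3,-15,0,0.05,0,5, -0.7,-0.3,-17.1,0,0.05,0,5,-0.7,-0.3,-17.1,0,0.05,0,5,-0.7,-0.3,-17.1,0,0.05,0,5]'
python3 - <<'E'
from h import *
s=snap('wrist'); P=cloud(s); save(s,'w14')
r=rect(P,.04,.055,.5735,.322,.05);print(r); go((r[1][0],r[1][1],.03),r[3]-90)
E
```

```text
t: 28.9
tcp_pos: [0.5723, 0.3205, 0.1996]
tool_rot: [0.018, -0.706, 0.708, -0.015]
force: [-0.4, -1.1, -0.1]
finger_gap: 0.588
(579, array([0.5711, 0.3198]), array([49.7, 10. ]), 5.9)
shift [ 0.09 17.   -0.09]
turn [-0.002 -0.058  0.004]
pos [0.5728 0.3193 0.2   ] t 28.95
```

View pics/w14.png

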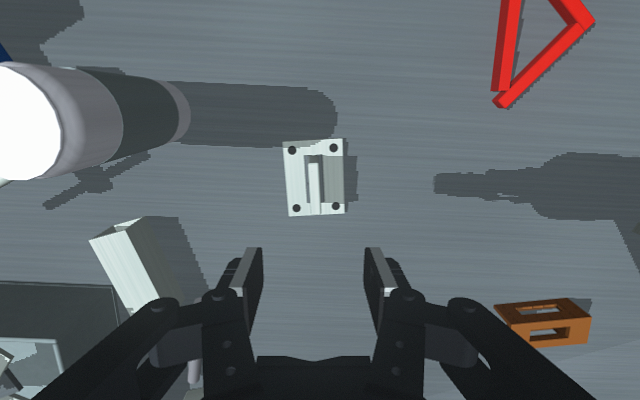

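The last lug is at (315,178), measured 49.7 × 10 mm at yaw 5.9°. The can (base near (180,120)) and the tube are clear.

```bash
python3 -m handwheel '[0.1,4,-0.1,0,-0.058,0,4, 0.1,8,-0.1,0,-0.058,0,4, 0.1,11,-0.1,0,-0.058,0,4, 0.1,14,-0.1,0,-0.058,0,4, 0.1,15.8,-0.1,0,-0.058,0,4, 0.1,16.6,-0.1,0,-0.058,0,4, 0.1,17,-0.1,0,-0.058,0,4, 0.1,17,-0.1,0,-0.058,0,0.5,0.1,17,-0.1,0,-0.058,0,0.3,0.1,17,-0.1,0,-0.058,0,0.3]' 80
python3 -m handwheel '[0,0,0,0,0,0,0.3, 0,0,0,0,0,0,0.3, 0,0,0,0,0,0,0.3, 0,-3,0,0,0,0,0.3, 0,-6,0,0,0,0,0.3, 0,-9,0,0,0,0,0.3, 0,-12,0,0,-0.12,0,0.3, 0,-13,0,0,-0.24,0,0.3, 0,-13,0,0,-0.36,0,0.3, 0,-13,0,0,-0.48,0,0.3]'
python3 -c "
from h import *
print(manip.sense()['finger_gap'])
go(W(.574,-.062,.16),-16.5)"
```

```text
t: 29.78
tcp_pos: [0.5742, 0.3209, 0.0342]
tool_rot: [-0.035, 0.706, -0.706, 0.037]
force: [0.2, 0.8, -4.3]
finger_gap: 0.106
t: 30.62
tcp_pos: [0.5728, 0.3211, 0.1634]
tool_rot: [-0.204, 0.677, -0.677, 0.205]
force: [-0.1, 0.3, -4.0]
finger_gap: 0.104
0.10420518638844113
shift [33.49  0.29 43.01]
turn [-0.    -0.695 -0.001]
pos [0.5728 0.3211 0.1634] t 30.62
```

```bash
python3 -m handwheel '[2.4,0,3.1,0,-0.12,0,0.3, 4.8,0,6.2,0,-0.24,0,0.3, 7.2,0,9.3,0,-0.36,0,0.3, 9.6,0,12.4,0,-0.48,0,0.3, 12,0,15.5,0,-0.6,0,0.3, 14.4,0,18.6,0,-0.69,0,0.3, 16.8,0,21.7,0,-0.69,0,0.3, 19.2,0,24.8,0,-0.69,0,0.3, 21.6,0,27.9,0,-0.69,0,0.3, 24,0,31,0,-0.69,0,0.3]'
python3 -c "
from h import *
print(manip.sense()['finger_gap'])
go(W(.574,-.062,.16),-16.5)"
```

```text
t: 31.45
tcp_pos: [0.5418, -0.0713, 0.1619]
tool_rot: [-0.42, 0.569, -0.568, 0.42]
force: [0.6, 0.1, -3.8]
finger_gap: 0.104
0.10370685087588924
shift [14.71  0.18  3.59]
turn [ 0.002 -0.011 -0.   ]
pos [ 0.5418 -0.0713  0.1619] t 31.45
```

```bash
python3 -m handwheel '[3.5,0,0.9,0,0,0,0.3, 7,0,1.8,0,0,0,0.3, 10.5,0,2.7,0,0,0,0.3, 13,0,3.4,0,-0.01,0,0.3, 14.7,0,3.6,0,-0.01,0,0.3,14.7,2,3.6,0,-0.01,0,0.3,14.7,5,3.6,0,-0.01,0,0.3,14.7,7.5,3.6,0,-0.01,0,0.3,14.7,7.5,3.6,0,-0.01,0,0.3]'
python3 - <<'E'
from h import *
print(manip.sense()['finger_gap']); s=snap('wrist');save(s,'w15')
go(W(.574,-.062,.047),-16.5)
E
```

```text
t: 32.2
tcp_pos: [0.5302, -0.2188, 0.0825]
tool_rot: [-0.424, 0.571, -0.563, 0.421]
force: [-1.1, 1.1, -4.4]
finger_gap: 0.105
0.10512498080870213
shift [0.27 3.76 0.24]
turn [ 0.008 -0.001 -0.003]
pos [ 0.5314 -0.2194  0.0846] t 32.25
```

View pics/w15.png

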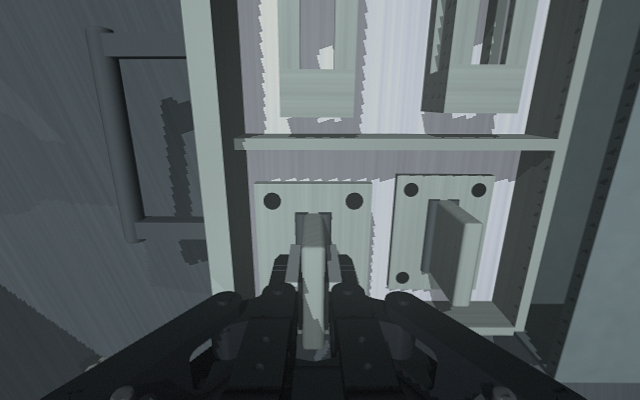

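Clearance is good on both sides. I'll lower it and release.

```bash
python3 -m handwheel '[0.2,1.5,0.2,0,0,0,0.3, 0.2,2.5,0.2,0,0,0,0.3, 0.2,3.3,0.2,0,0,0,0.3,0.2,3.6,0.2,0,0,0,0.3,0.2,3.8,0.2,0,0,0,0.3,0.2,3.8,0.2,0,0,0,0.3]'
python3 -m handwheel '[0,0,0,0,0,0,2, 0,0,0,0,0,0,3, 0,0,0,0,0,0,3,0,-2,0,0,0,0,3,0,-5,0,0,0,0,3,0,-9,0,0,0,0,3,0,-13,0,0,0,0,3,0,-14,0,0,0,0,3]'
python3 - <<'E'
from h import *
s=snap('wrist');save(s,'w16');s=snap('scene');save(s,'c16',(220,170,400,320),4)
go((.448,-.135,.16),-16.5); print(manip.sense()['q'][[0,5]])
E
```

```text
t: 32.75
tcp_pos: [0.5354, -0.2235, 0.0496]
tool_rot: [-0.423, 0.567, -0.567, 0.423]
force: [-0.4, -0.2, -3.3]
finger_gap: 0.104
t: 33.42
tcp_pos: [0.5386, -0.2256, 0.1964]
tool_rot: [0.421, -0.562, 0.571, -0.424]
force: [0.7, -0.3, 0.9]
finger_gap: 0.352
shift [ -6.07   3.21 -11.14]
turn [-0.008 -0.001  0.003]
pos [ 0.5372 -0.2248  0.1932] t 33.52
[-0.58808074 -0.29914738]
```

View pics/c16.png

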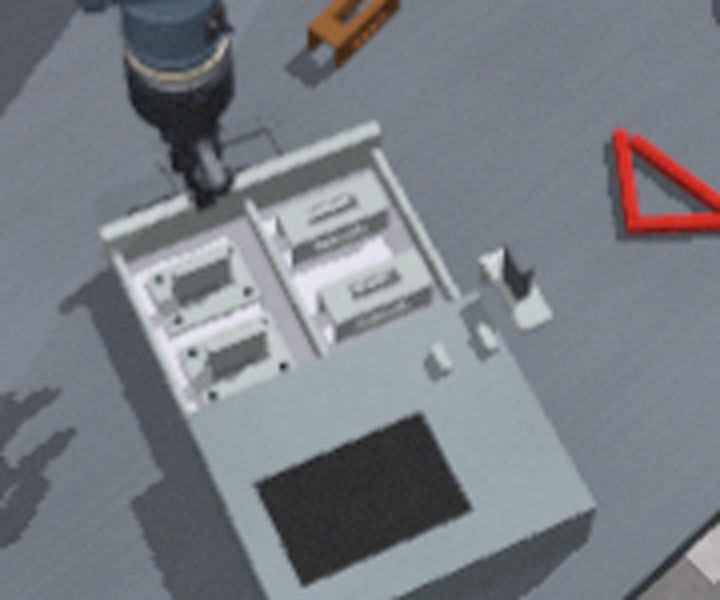

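View pics/w16.png

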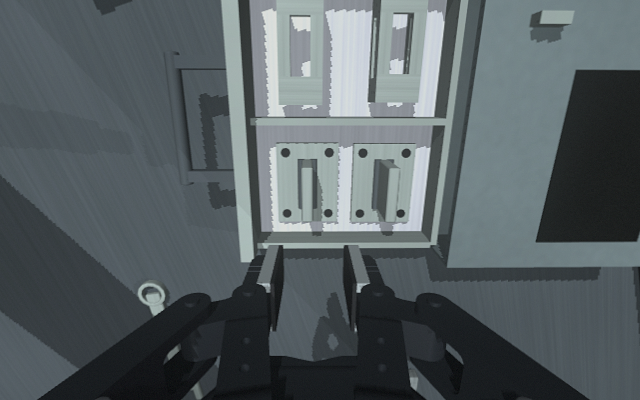

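All four brackets lie in place. Now I'll grip the handle and push the drawer shut.

```bash
python3 -m handwheel '[-2,0,-3.7,0,0,0,4, -4,0,-7.4,0,0,0,4, -6.1,0,-11.1,0,0,0,4,-6.1,0,-11.1,0,0,0,4,-6.1,3.2,-11.1,0,0,0,4,-6.1,3.2,-11.1,0,0,0,4]'
python3 -c "
from h import *
go((.448,-.135,.044),-16.5)"
```

```text
t: 34.02
tcp_pos: [0.4428, -0.1313, 0.1534]
tool_rot: [-0.424, 0.57, -0.563, 0.421]
force: [0.2, 0.6, -0.3]
finger_gap: 0.471
shift [ 0.23 10.93  0.72]
turn [ 0.01  -0.001 -0.002]
pos [ 0.4428 -0.1313  0.1534] t 34.02
```

```bash
python3 -m handwheel '[0.2,0,0.4,0.01,0,0,4, 0.2,3.5,0.5,0.01,0,0,4, 0.2,7,0.6,0.01,0,0,4, 0.2,9,0.6,0.01,0,0,4, 0.2,10.3,0.6,0.01,0,0,4, 0.2,10.8,0.6,0.01,0,0,4,0.2,10.8,0.6,0.01,0,0,0.8,0.2,10.8,0.6,0.01,0,0,0.8,0.2,10.8,0.6,0.01,0,0,0.8,0.2,10.8,0.6,0.01,0,0,0.8]' 40
python3 -m handwheel '[0,0,0,0,0,0,0.8, 0,0,0,0,0,0,0.8, 0,0,0.5,0,0,0,0.8,0,0,1.5,0,0,0,0.8,0,0,3,0,0,0,0.8,0,0,4.5,0,0,0,0.8,0,0,6,0,0,0,0.8,0,0,7.5,0,0,0,0.8,0,0,9,0,0,0,0.8,0,0,10,0,0,0,0.8]'
```

```text
t: 34.85
tcp_pos: [0.451, -0.1371, 0.05]
tool_rot: [0.421, -0.564, 0.569, -0.425]
force: [-3.1, -0.9, -4.1]
finger_gap: 0.115
t: 35.68
tcp_pos: [0.5479, -0.166, 0.05]
tool_rot: [0.421, -0.564, 0.57, -0.425]
force: [-2.5, -2.7, -5.8]
finger_gap: 0.121
```

```bash
python3 -m handwheel '[0,0,1.5,0,0,0,0.8, 0,0,3,0,0,0,0.8, 0,0,4.5,0,0,0,0.8,0,0,5.5,0,0,0,0.8,0,0,6.3,0,0,0,0.8,0,0,6.8,0,0,0,0.8,0,0,7.1,0,0,0,0.8,0,0,7.3,0,0,0,0.8,0,0,7.3,0,0,0,0.8]'
python3 -c "
from h import *
p=manip.sense()['tcp_pos'];print(p[:2]@ex,p[:2]@ey)"
```

```text
t: 36.43
tcp_pos: [0.6146, -0.1859, 0.05]
tool_rot: [0.422, -0.566, 0.568, -0.424]
force: [-6.0, -2.9, -9.1]
finger_gap: 0.118
0.6420913179819151 -0.0036814782192430987
```

```bash
python3 -m handwheel '[0,0,0.2,0,0,0,0.8, 0,0,0.4,0,0,0,0.8,0,0,0.4,0,0,0,0.8,0,0,0.3,0,0,0,0.8,0,0,0.3,0,0,0,0.8]'
python3 - <<'E'
from h import *
p=manip.sense()['tcp_pos'];print(p[:2]@ex,p[:2]@ey)
s=snap('scene');save(s,'c17',(220,200,400,340),4)
E
```

```text
t: 36.85
tcp_pos: [0.6147, -0.1859, 0.05]
tool_rot: [-0.423, 0.567, -0.566, 0.423]
force: [-10.2, -1.4, -4.6]
finger_gap: 0.121
0.6421791449628881 -0.0036862081854789697
```

View pics/c17.png

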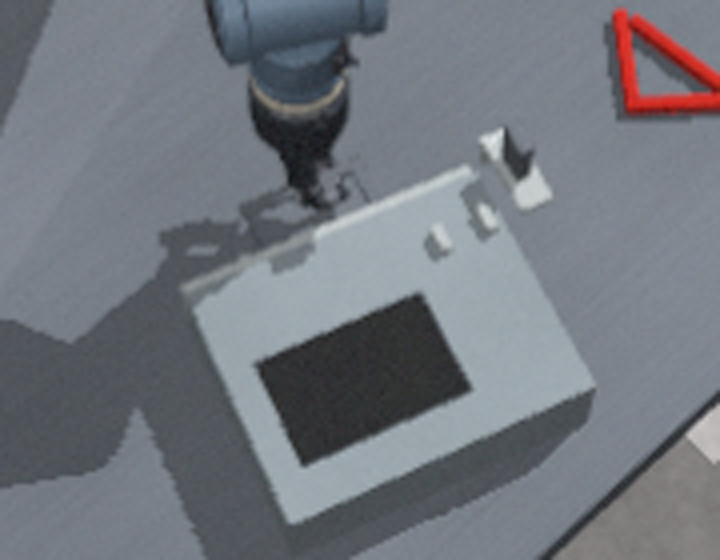

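The drawer is shut. I'll release the handle, rise, and go to the lock grip at about (0.7257, −0.0583).

```bash
python3 -m handwheel '[0,0,-0.2,0,0,0,3.5, 0,0,-0.2,0,0,0,3.5,0,0,-0.2,0,0,0,3.5,0,-3,-0.2,0,0,0,3.5,0,-7,-0.2,0,0,0,4,0,-11,-0.2,0,0,0,5,0,-15,-0.2,0,0,0,5,0,-17,-0.2,0,0,0,5]'
python3 -c "
from h import *
go((.7257,-.0583,.22),73.5)"
```

```text
t: 37.57
tcp_pos: [0.6204, -0.1873, 0.2285]
tool_rot: [0.418, -0.56, 0.574, -0.427]
force: [0.0, -0.7, 0.3]
finger_gap: 0.585
shift [-15.37   0.98   6.4 ]
turn [-0.017 -1.571  0.019]
pos [ 0.6204 -0.1873  0.2285] t 37.57
```

```bash
python3 -m handwheel '[-1.5,0,0.6,0,-0.12,0,5, -3,0,1.3,0,-0.24,0,5, -5,0,2,0,-0.36,0,5, -7,0,3,0,-0.48,0,5, -9,0,4,0,-0.6,0,5, -11,0,5,0,-0.72,0,5, -13,0,5.5,0,-0.84,0,5, -15.4,0,6.4,0,-0.96,0,5,-15.4,0,6.4,0,-1.08,0,5,-15.4,0,6.4,0,-1.2,0,5]'
python3 -c "
from h import *
go((.7257,-.0583,.22),73.5)"
```

```text
t: 38.4
tcp_pos: [0.7241, -0.0546, 0.2234]
tool_rot: [-0.669, 0.221, -0.231, 0.671]
force: [0.5, -0.9, -0.7]
finger_gap: 0.583
shift [ 0.35  0.34 -0.2 ]
turn [-0.004 -0.363  0.014]
pos [ 0.7241 -0.0546  0.2234] t 38.4
```

```bash
python3 -m handwheel '[0.3,0.3,-0.2,0,-0.12,0,5, 0.3,0.3,-0.2,0,-0.24,0,5, 0.3,0.3,-0.2,0,-0.36,0.01,5, 0.3,0.3,-0.2,0,-0.36,0.01,5, 0.3,0.3,-0.2,0,-0.36,0.01,5]'
python3 - <<'E'
from h import *
s=snap('wrist');P=cloud(s);save(s,'w18');print(rect(P,.11,.135,.726,-.06,.05))
go((.7257,-.0583,.111),73.5)
E
```

```text
t: 38.82
tcp_pos: [0.7241, -0.0601, 0.22]
tool_rot: [-0.698, 0.105, -0.108, 0.7]
force: [0.6, -0.2, -0.2]
finger_gap: 0.584
(772, array([ 0.726 , -0.0588]), array([29.3, 13.7]), -17.3)
shift [ 0.09 10.89  0.2 ]
turn [-0.002 -0.015  0.003]
pos [ 0.7238 -0.0601  0.2199] t 38.87
```

View pics/w18.png

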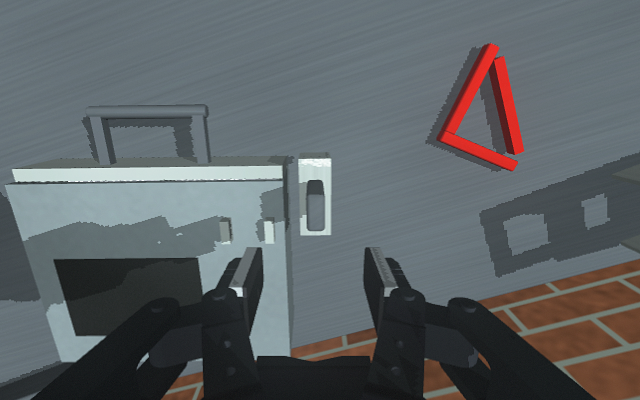

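The grip is at (316,205), measured at (0.726, −0.059), and the drawer front looks flush. I'll grasp it and slide it back 50 mm.

```bash
python3 -m handwheel '[0.1,3,0.2,0,-0.015,0,5, 0.1,6,0.2,0,-0.015,0,5, 0.1,8.5,0.2,0,-0.015,0,5, 0.1,10,0.2,0,-0.015,0,5, 0.1,10.9,0.2,0,-0.015,0,5, 0.1,10.9,0.2,0,-0.015,0,5, 0.1,10.9,0.2,0,-0.015,0,1, 0.1,10.9,0.2,0,-0.015,0,1, 0.1,10.9,0.2,0,-0.015,0,1, 0.1,10.9,0.2,0,-0.015,0,1]' 30
python3 -m handwheel '[0,0,0,0,0,0,1, 0,0,0,0,0,0,1, 0,0,-0.8,0,0,0,1, 0,0,-1.6,0,0,0,1, 0,0,-2.4,0,0,0,1,0,0,-3.2,0,0,0,1,0,0,-4,0,0,0,1,0,0,-4.5,0,0,0,1,0,0,-4.8,0,0,0,1,0,0,-4.8,0,0,0,1]'
```

```text
t: 39.7
tcp_pos: [0.726, -0.0587, 0.1119]
tool_rot: [-0.699, 0.099, -0.102, 0.7]
force: [0.8, 0.2, 2.4]
finger_gap: 0.16
t: 40.53
tcp_pos: [0.7122, -0.105, 0.1119]
tool_rot: [-0.699, 0.099, -0.102, 0.701]
force: [-0.8, 0.8, 6.2]
finger_gap: 0.165
```

```bash
python3 -m handwheel '[0,0,-0.2,0,0,0,1, 0,0,-0.4,0,0,0,1, 0,0,-0.6,0,0,0,1,0,0,-0.6,0,0,0,1]'
python3 -m handwheel '[0,0,0.4,0,0,0,5, 0,0,0.4,0,0,0,5, 0,0,0.4,0,0,0,5,0,-3,0.4,0,0,0,5,0,-7,0.4,0,0,0,5,0,-11,0.4,0,0,0,5,-4,-15,0.4,0,0,0,5,-8,-17,0.4,0,0,0,5,-11,-17,0.4,0,0,0,5,-11,-17,0.4,0,0,0,5]'
python3 - <<'E'
from h import *
print(manip.sense()['tcp_pos'])
for n in('wrist','scene','side'):
    s=snap(n);P=cloud(s);save(s,n+'19');print(n,rect(P,.112,.135,.713,-.105,.05))
s=load('scene');save(s,'c19',(220,200,400,340),4)
E
```

```text
t: 40.87
tcp_pos: [0.7117, -0.1067, 0.1119]
tool_rot: [-0.697, 0.099, -0.102, 0.703]
force: [2.2, 10.0, 5.7]
finger_gap: 0.153
t: 41.7
tcp_pos: [0.5972, -0.0735, 0.2806]
tool_rot: [-0.699, 0.103, -0.097, 0.701]
force: [-1.0, -0.3, -0.7]
finger_gap: 0.588
[ 0.59715328 -0.07349819  0.28062345]
wrist (418, array([ 0.7114, -0.1072]), array([29.5, 13.8]), -16.4)
scene (48, array([ 0.7149, -0.1071]), array([30.9, 13.7]), -22.1)
side (54, array([ 0.7182, -0.1022]), array([31.6, 17.8]), -22.0)
```

View pics/c19.png

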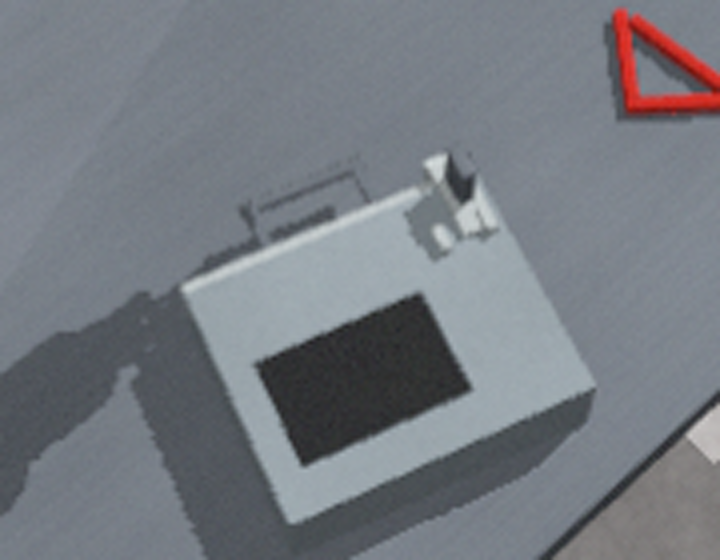

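View pics/side19.png

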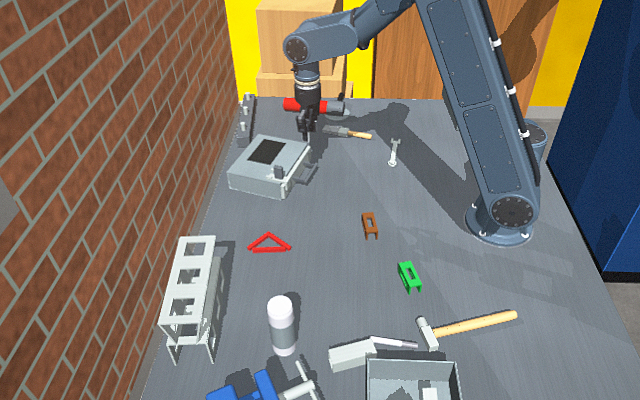

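The bar is home: it slid 50 mm to a hard stop. The drawer is shut, the arm is clear, and the other things are where they were.

```bash
python3 -m handwheel '[0,0,0,0,0,0,5,0,0,0,0,0,0,5,0,0,0,0,0,0,5]'; python3 -c "
from station import manip
print(manip.sign_off())"
```

```text
t: 42.1
tcp_pos: [0.6061, -0.0765, 0.2788]
tool_rot: [-0.699, 0.1, -0.101, 0.701]
force: [-0.7, -0.0, -0.3]
finger_gap: 0.587
the job is handed in; nothing more can be done
None
```

The job is done and handed in at about 42 s. I drew the lock bar out to its stop and pulled the drawer out 174 mm to its stop. Then I laid both channel brackets in the lock-side compartment and both lug brackets in the other, pushed the drawer shut and slid the bar back.

- **Brackets:** the last view before closing showed all four flat and inside their compartments. They cannot be seen with the drawer shut, so this was not checked again.
- **Drawer:** the handle came back to its shut position to within about 1 mm.
- **Lock bar:** it slid back 50 mm to a hard stop. The wrist camera puts the grip at (0.711, −0.107), while the side camera reads about 8 mm away. I trusted the stop and the wrist camera.
- **Other things:** the red square, tube, can, wrench, marker, and the green and brown look-alikes look unmoved in the last side view. The arm ended clear of everything.

No check failed, and I saw no grip slip or knocked bracket during the run.

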